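# Hook the hot cubby's lid shut

## Task

The heat bulb's cubby on the shelf has been left open and its lid is hot: take the hook pole from its rest, hook it into the ring eye on the lid and swing the lid down with the hook, then press it home with the pole until its catch has snapped and it is fully shut. Do it gently, neither slamming nor straining the lid, keep the hand off the cubby and its lid and the pole off the bulb, and do not disturb the other things. Then lay the pole back in its rest as it lay before, let go and move clear.

Things in the scene. Friction and masses are not known exactly. Their poses are not given: they have to be found in the camera images.
- cubby: Oak box fixed on the shelf, 120 deep (x) by 200 wide (y) by 150 mm tall, open at the top, walls 12 mm. Origin: centre of its underside; x points from its front, where the lid's free edge comes down, to its rear, where the lid is hinged; z up. Place and heading vary. The hinge line runs along its y at x = +60, z = 150 mm.
- lid (a joint): Angle of the oak lid (122 by 210 by 12 mm, 0.3 kg), rad: 0 fully shut against a rigid stop; grows as its front edge rises; 1.6 fully open. Starts at 1.15 to 1.45. The hinge is stiff and the lid stays where it is left: about 2 N at the eye, square to the lid, moves it while upright, 1 N when nearly level.
- eye (a point): Centre of the steel ring eye on the middle of the lid's free edge: at lid angle a, in the cubby's frame, x = 60 - 146 cos a + 6 sin a, y = 0, z = 150 + 146 sin a + 6 cos a (mm). The ring stands square to the hinge line (its hole runs along the cubby's y), opening 27 mm, wire 7 mm thick. It turns with the lid; free all round but for its stem to the lid.
- bulb: White ceramic heat bulb, 68 mm across, 115 mm tall, upright in the middle of the cubby; its top is 23 mm below the box's rim. Origin: centre of its foot. Fragile and hot.
- pole: Loose hook pole, 190 mm long, 0.14 kg. Black flat-sided handle 120 long, 20 wide, 26 mm tall; from its front a steel rod 8 mm thick whose tip turns square to the left as a finger. Origin: underside of the handle, below the balance point and grip middle; x along the pole to the hook, y left, the way the finger points, z up. Handle x = -70 to +50 mm. It can pivot in the grip under load: grip firmly.
- hook (a point): Middle of the hook's finger: in the pole's frame x = 115, y = 18, z = 13 mm. The rod's axis runs 13 mm above the handle's underside to x = 115 mm; from there the finger, 8 mm thick, runs to its rounded end at y = 36 mm.
- rest: Fixed oak rest for the pole: base 140 by 60 by 6 mm, two forks at x = -55 and +40 mm (14 long, 46 wide), saddles 30 mm above the shelf, cheeks 15 mm higher and 30 mm apart. Origin: below the grip place, at shelf height; x along the pole. The pole lies with its origin 30 mm straight above the rest's and x along the rest's x. Between the forks the handle is free over 81 mm.
- hide: Bystander: white plastic hide, 130 by 110 by 75 mm, loose. Origin: centre of its underside.
- dish: Bystander: glass feeding dish, 90 mm across, 30 mm tall, loose. Origin: centre of its underside.
- tongs: Bystander: steel feeding tongs lying flat, 190 mm long, loose. Origin: centre of its underside.
- jar: Bystander: twist-capped plastic jar, 70 mm across, 95 mm tall, loose. Origin: centre of its underside.
- mister: Bystander: white plastic bottle, 68 mm across, 170 mm tall, loose. Origin: centre of its underside.
- bark: Bystander: half-round cork bark arch, 140 mm long, 105 mm wide, 52 mm tall, loose. Origin: centre of its underside.
- meter: Bystander: grey room meter lying flat, 50 by 75 by 22 mm, loose. Origin: centre of its underside.
- catch (a point): Ball of the lid's spring catch, inside the left (+y) wall near the front top. From about 0.15 down to 0.07 rad of lid angle it resists: about 5 N down at the eye, or 6 N on the lid's front edge, presses the lid past it; below 0.07 rad it has clicked over. So much load on the hook's far end can pivot the pole in the hand; the handle's nose, nearer the hand, presses better.
Not all that is in view belongs to the job. What is meant by the pole is not orange, and is the larger of those in its own colour. Of the things that look like the rest, the larger one is meant.

How it is judged:
By the outcome, as a careful person would: the job done as asked, in the order asked, and still so for the second after the job is handed in, with the robot touching nothing.
It also fails if it takes over 72 s, if anything falls off the work surface, if the arm or the gripper's body presses on something with over 40 N, if the wrist force passes 120 N, or if a joint passes its speed limit or range.

## Robot

A 6-joint arm with a two-finger parallel gripper is mounted at the origin on the work surface. World frame = base frame: x ahead of the robot, y to its left, z up, the work surface at z = 0. Lengths are in mm, angles in rad, forces in N, time in s.
With the tool pointing down it reaches from about 250 to 775 mm from the base axis. Payload 4 kg.
Tool frame: the origin (TCP) lies at the very end of the fingers, on their centre line; the grasp point (between the pads) lies 19 mm behind it; z points along the fingers, y is the direction in which the jaws open and shut (so a half turn about z gives the same grasp; the last joint's range is limited). The gripper opens to 85 mm and grips with 20 to 120 N. Pads are 22 mm wide; open, the fingers measure 114 mm over their backs; the gripper's body (76 mm by 85 mm) begins 54 mm behind the grasp point. The pads swing forward as they close: fully open they stand 13 mm farther back than shut.
Start: joints at [-1.303, 0.087, 1.371, -0, 1.684, -0.103], TCP at [199.297, -512.641, 209.041] pointing down, gripper open.
Joint ranges: [-3.1, 3.1], [-0.76, 2.03], [0.27, 2.55], [-1.08, 4.22], [0.17, 2.65], [-2.57, 2.57]. Speed limits (rad/s): [2.79, 2.79, 3.14, 3.14, 3.14, 3.14].

## Interface

Orientations are given as a rotation vector (axis times angle).
In Python, from station import * gives the robot as it stands.
- The arm moves only by the tool send_rows, never from a script. Its argument "motion" is a list of rows, each an object of numbers: "tx", "ty", "tz": the shift along the tool's x, y, z in units of 25 mm (1.0 is 25 mm); "ax", "ay", "az": the turn, a rotation vector about the tool's x, y, z in units of 8 degrees (1.0 is 8 degrees); "fingers": the gripper's target within -1 to 1 (shut at 1, half-way at 0, fully open at -1). In form: [{"tx": .., "ty": .., "tz": .., "ax": .., "ay": .., "az": .., "fingers": ..}, ...]. A call has 1 to 5 rows; each row shifts and turns the commanded pose from where the row before left it, along the tool's axes as they then stand; what a row does not reach is not made up. A row lasts 1/10 s, in which the tool goes at most 50 mm and 8.59 degrees, less where a joint would pass 70% of its speed; a pose out of reach is approached as far as the arm can. A call is refused whole if a number of a shift passes 1 or a number of a turn 1, either way. A call with a gripper value outside its range is refused whole. The fingers move at their own pace and stop on an object; "newtons" is the grip in N (left out, the last holds). Time passes only in rows, so rows that do not move let the fingers close. It gives the time, the measured TCP pose, the force and the opening at its end, in the units of the state.
- sense(): the state, without advancing time (a new reading comes with each control period).
- capture(name): name is "side" or "top"; returns a dict with "pixels" (384x512x3 uint8, red, green, blue), "range_z" (384x512 float32, mm along the optical axis (not along the pixel's ray), 0 where there is no reading), "mtx" (3x3 intrinsics, pixels), "R" (3x3) and "t" (3): a world point X has camera coordinates R X + t. Camera axes: x right, y down, z forward; pixel columns grow to the right and rows downward; lengths in mm; the calibration is good to about 2 mm. A picture is of the moment at which its call begins.
- close_job(): hands the job in, once; it reports no verdict.
The state is a dict: "time_s": time; "joint_positions": joint angles; "qd": joint speeds; "tau": joint torques, N m; "ee_pos": TCP position; "eef_rot": TCP orientation; "ft_force": force on the tool from outside, world axes, zero at the start; "torque": the same for the moment, N m; "finger_gap": finger opening in mm.
Only numpy, scipy, OpenCV 4.12 (cv2) and the standard library are available. Lean on these libraries where they do the work, as an engineer would, in place of code of your own. Each camera call takes 0.05 s, during which the arm holds its last target.

## Working session

There is one attempt and no reset: what is moved stays moved. The work goes in short steps, Python scripts to look and compute and a tool call to move; the robot and the scene stay as the last step left them, time stands still between calls to the robot, and variables do not carry over. Pictures are saved under pics/ and viewed, and the job is handed in when it is done.

Besides the shell and the picture viewer there is one more tool, called after "Emit:" by a JSON object that holds its "method" and its "body". send_rows: Moves the arm, as the interface text tells. Its arguments: {"type":"object","properties":{"motion":{"type":"array"},"newtons":{"type":"number"}},"required":["motion"]}

```bash
ls; mkdir -p pics; python3 - <<'E'
from station import *
import cv2,numpy as np
s=sense();print(s)
for n in("top","side"):
    c=capture(n);cv2.imwrite(f"pics/{n}0.png",cv2.cvtColor(c["pixels"],cv2.COLOR_RGB2BGR))
    np.savez(f"{n}0.npz",**c)
    print(n,c["mtx"],c["R"],c["t"],-c["R"].T@c["t"])
E
```

```text
pics
{'time_s': 0.0, 'joint_positions': array([-1.30308617e+00,  8.79691515e-02,  1.37228718e+00, -5.42381444e-06,
        1.68362710e+00, -1.03108376e-01]), 'qd': array([ 1.45269736e-03, -1.30701739e-03,  1.46677544e-05, -2.10320592e-04,
        9.76271237e-04, -8.01600991e-04]), 'tau': array([ 1.75980352e-05, -3.51864195e+01, -3.13270140e+01,  1.82499195e-05,
        1.09328367e-02, -3.86856073e-06]), 'ee_pos': array([ 199.14708971, -512.07165224,  207.81477028]), 'eef_rot': array([-3.08550524e+00, -5.78727120e-01,  3.04029726e-04]), 'ft_force': array([0.15903729, 0.15405866, 0.71309634]), 'torque': array([ 0.07712969, -0.03413797,  0.0267556 ]), 'finger_gap': 85.32308950487798}
top [[434.31372561   0.         258.51065335]
 [  0.         434.31372561 188.39292634]
 [  0.           0.           1.        ]] [[-2.66269476e-02 -9.99645140e-01  7.74848684e-04]
 [-9.93167110e-01  2.63662775e-02 -1.13683384e-01]
 [ 1.13622612e-01 -3.79659573e-03 -9.93516728e-01]] [ -12.82004423  549.27392333 1180.44624915] [ 411.05405008  -22.81612643 1235.2463462 ]
side [[366.38107601   0.         259.40134693]
 [  0.         366.38107601 188.84172228]
 [  0.           0.           1.        ]] [[ 0.41628633  0.90906659  0.01742487]
 [ 0.7046298  -0.31043885 -0.63806313]
 [-0.57463252  0.27789504 -0.76978686]] [-211.95613765 -336.41294444 1411.07756371] [1136.13208776 -303.88486215  875.2695779 ]
```

View pics/top0.png

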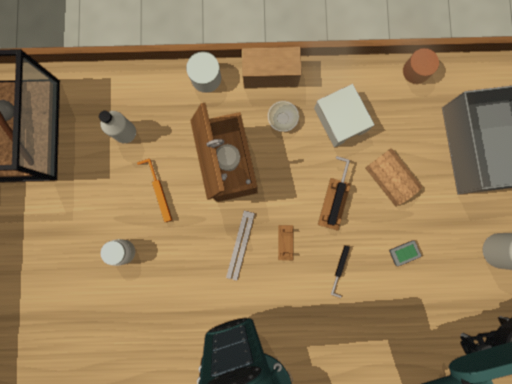

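View pics/side0.png

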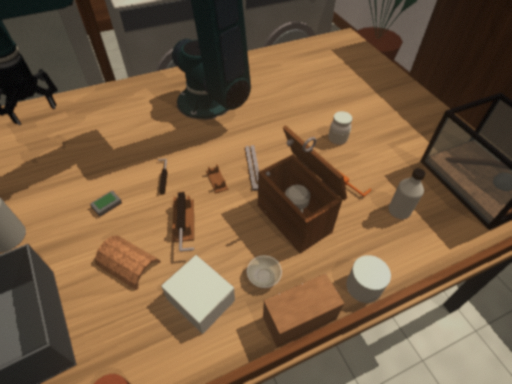

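```bash
cat > h.py <<'E'
import numpy as np,cv2
def load(f): return dict(np.load(f))
def cloud(c):
    z=c["range_z"];v,u=np.mgrid[:z.shape[0],:z.shape[1]]
    K=c["mtx"];p=np.stack([(u-K[0,2])/K[0,0]*z,(v-K[1,2])/K[1,1]*z,z],-1)
    return (p-c["t"])@c["R"]
def proj(c,X):
    q=np.asarray(X)@c["R"].T+c["t"];q=q@c["mtx"].T;return q[...,:2]/q[...,2:]
def ray(c,u,v,h):
    K=c["mtx"];d=c["R"].T@np.array([(u-K[0,2])/K[0,0],(v-K[1,2])/K[1,1],1]);o=-c["R"].T@c["t"]
    return o+d*(h-o[2])/d[2]
def crop(c,x0,y0,x1,y1,s,f,pts=()):
    im=cv2.cvtColor(c["pixels"],cv2.COLOR_RGB2BGR)[y0:y1,x0:x1]
    im=cv2.resize(im,None,fx=s,fy=s,interpolation=cv2.INTER_CUBIC)
    for p in pts: cv2.circle(im,(int((p[0]+.5-x0)*s),int((p[1]+.5-y0)*s)),2,(0,255,0),-1)
    cv2.imwrite(f,im)
E
python3 - <<'E'
from h import *
t=load("top0.npz");s=load("side0.npz")
crop(t,180,90,370,240,4,"pics/t1.png");crop(s,150,110,360,260,3.8,"pics/s1.png")
P=cloud(t)
for u,v in[(338,195),(345,175),(347,160),(330,205),(322,210),(340,162),(228,155),(200,110),(216,190),(208,150),(230,118),(252,190),(240,130),(213,143),(285,240)]:
    print(u,v,P[v,u].round(1))
E
```

```text
338 195 [ 522.  -243.6   56.3]
345 175 [ 578.  -267.6   45.6]
347 160 [ 619.7 -275.    46.9]
330 205 [ 498.8 -228.9    6.5]
322 210 [ 485.5 -206.3    1.6]
340 162 [ 621.8 -263.5    4.9]
228 155 [627.2  49.7 125.9]
200 110 [709.8 104.3 254.6]
216 190 [523.6  71.3 241.7]
208 150 [615.7  87.4 251.1]
230 118 [718.7  41.2 149.8]
252 190 [536.8 -10.  102.8]
240 130 [686.4  16.3 150.4]
213 143 [619.1  70.  307.7]
285 240 [403.7 -98.    7. ]
```

View pics/t1.png

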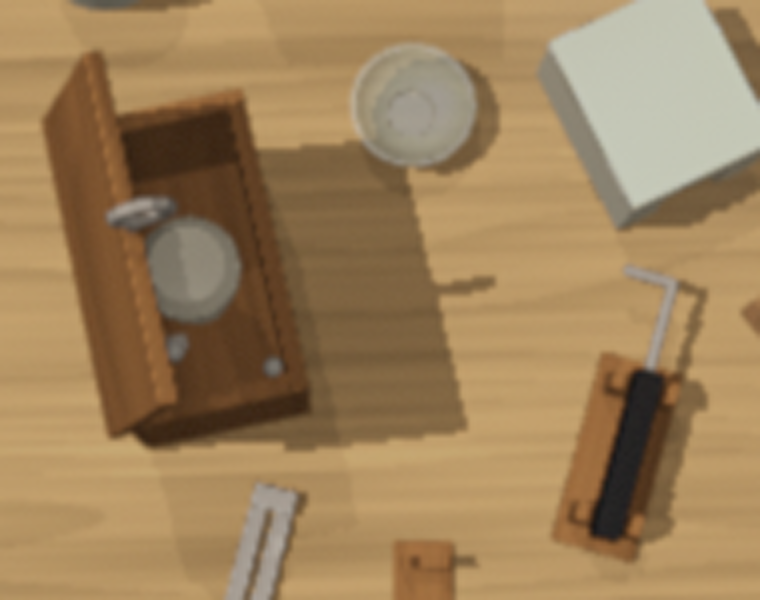

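View pics/s1.png

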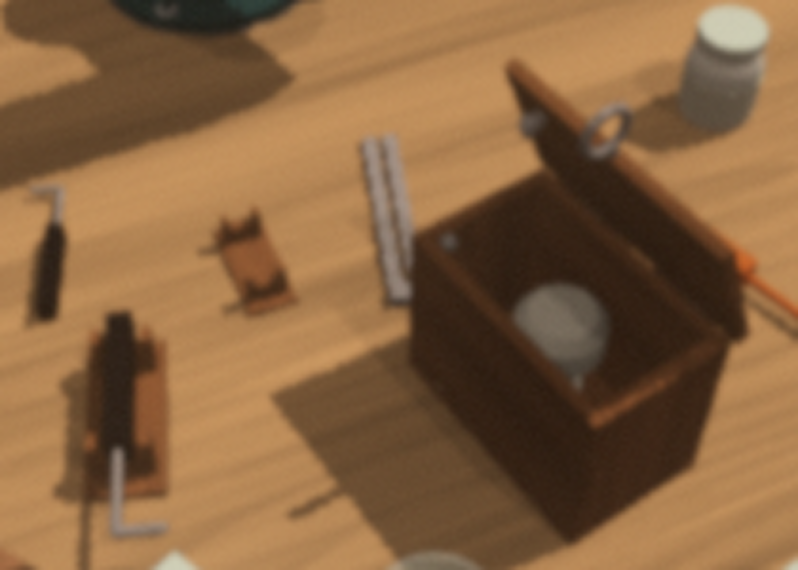

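```bash
python3 - <<'E'
from h import *
for n in("top","side"):
    c=load(n+"0.npz");P=cloud(c);im=c["pixels"].astype(int)
    blk=(im.max(-1)<50)&(P[...,2]>48)&(P[...,2]<64)&(abs(P[...,0]-530)<90)&(abs(P[...,1]+245)<60)
    Q=P[blk][:,:2];r=cv2.minAreaRect(Q.astype(np.float32));print(n,"pole",len(Q),r,P[blk][:,2].mean(), cv2.fitLine(Q.astype(np.float32),cv2.DIST_L2,0,.01,.01).ravel())
    rim=(abs(P[...,2]-150)<4)&(abs(P[...,0]-625)<150)&(abs(P[...,1]-40)<110)
    Q=P[rim];r=cv2.minAreaRect(Q[:,:2].astype(np.float32));print("rim",len(Q),cv2.boxPoints(r).round(1).tolist())
    # lid pts
    L=(P[...,2]>170)&(P[...,2]<330)&(abs(P[...,0]-625)<150)&(abs(P[...,1]-70)<100)
    Q=P[L]
    np.save(n+"_lid.npy",Q);print("lid",len(Q),Q.min(0),Q.max(0))
    m=np.median(Q,0)
    # ring grey px
    sat=im.max(-1)-im.min(-1)
    g=L&(sat<25)
    print("ring",P[g].round(0).tolist()[:40])
    # pole steel
    g=(sat<30)&(P[...,2]>36)&(P[...,2]<54)&(abs(P[...,0]-600)<60)&(abs(P[...,1]+262)<30)
    print("steel",np.c_[P[g]].round(0).tolist())
E
```

```text
top pole 303 ((499.40325927734375, -238.3594207763672), (20.311281204223633, 115.76492309570312), 71.76984405517578) 55.91948221160858 [ 9.5180988e-01 -3.0668861e-01  4.9907602e+02 -2.3799738e+02]
rim 646 [[513.7999877929688, 104.5], [539.0, -23.700000762939453], [736.5999755859375, 15.300000190734863], [711.2999877929688, 143.5]]
lid 1633 [511.36839136  47.56678936 170.08186925] [723.91066638 138.00029287 312.8227474 ]
ring [[626.0, 68.0, 306.0], [625.0, 65.0, 310.0], [625.0, 63.0, 309.0], [626.0, 61.0, 306.0], [626.0, 59.0, 307.0], [626.0, 57.0, 305.0], [626.0, 55.0, 303.0], [626.0, 53.0, 303.0], [627.0, 51.0, 300.0], [624.0, 72.0, 308.0], [623.0, 70.0, 308.0], [623.0, 67.0, 310.0], [624.0, 66.0, 307.0], [622.0, 63.0, 313.0], [623.0, 61.0, 308.0], [623.0, 59.0, 309.0], [623.0, 57.0, 307.0], [624.0, 55.0, 304.0], [624.0, 53.0, 304.0], [625.0, 51.0, 301.0], [625.0, 49.0, 297.0], [622.0, 79.0, 306.0], [621.0, 76.0, 308.0], [622.0, 75.0, 305.0], [622.0, 72.0, 306.0], [621.0, 70.0, 309.0], [621.0, 68.0, 308.0], [621.0, 65.0, 309.0], [621.0, 63.0, 307.0], [621.0, 61.0, 306.0], [621.0, 59
[... 3141 characters left out ...]
.0, 51.0], [556.0, -254.0, 49.0], [559.0, -251.0, 52.0], [559.0, -249.0, 51.0], [556.0, -246.0, 45.0], [553.0, -262.0, 46.0], [554.0, -259.0, 46.0], [556.0, -257.0, 46.0], [559.0, -255.0, 50.0], [555.0, -252.0, 43.0], [558.0, -249.0, 45.0], [560.0, -247.0, 46.0], [552.0, -262.0, 40.0], [555.0, -260.0, 42.0], [560.0, -258.0, 48.0], [562.0, -256.0, 49.0], [562.0, -253.0, 48.0], [557.0, -250.0, 39.0], [558.0, -248.0, 38.0], [554.0, -263.0, 38.0], [556.0, -261.0, 39.0], [562.0, -259.0, 47.0], [563.0, -256.0, 47.0], [562.0, -254.0, 44.0], [558.0, -251.0, 36.0], [562.0, -262.0, 45.0], [567.0, -260.0, 50.0], [566.0, -255.0, 45.0], [567.0, -263.0, 46.0], [572.0, -262.0, 49.0], [573.0, -265.0, 46.0]]
```

```bash
cat >> h.py <<'E'
A=np.deg2rad(101.2);C=np.array([625.6,55.1])
XC=np.array([np.cos(A),np.sin(A)]);YC=np.array([-XC[1],XC[0]])
def tocub(P): d=P[...,:2]-C; return np.stack([d@XC,d@YC,P[...,2]],-1)
def fromcub(p): p=np.asarray(p,float);return np.array([*(C+p[0]*XC+p[1]*YC),p[2]])
def eye(a): return np.array([60-146*np.cos(a)+6*np.sin(a),0,150+146*np.sin(a)+6*np.cos(a)])
E
python3 - <<'E'
from h import *
for n in("top","side"):
    q=tocub(np.load(n+"_lid.npy"))
    m=(abs(q[:,1])>25)&(abs(q[:,1])<100)
    if n=="side": m&=~((q[:,1]>30)&(q[:,1]<85)&(q[:,2]<250)&(q[:,2]>235))
    # angle of each pt in plane about hinge: perpendicular cluster, print profile
    for lo in range(170,300,10):
        k=m&(q[:,2]>=lo)&(q[:,2]<lo+10)
        if k.sum()>4: print(n,lo,k.sum(),np.percentile(q[k,0],[5,50,95]).round(1),np.percentile(q[k,1],[0,100]).round())
    r=abs(q[:,1])<15
    k=r&(q[:,2]>276); print("ring",np.percentile(q[k],[2,50,98],axis=0).round(1).tolist())
for a in(1.15,1.25,1.35,1.45):
    print(a,eye(a).round(1), (60-122*np.cos(a),150+122*np.sin(a)),(60-122*np.cos(a)+12*np.sin(a),150+122*np.sin(a)+12*np.cos(a)))
E
```

```text
top 170 69 [60.9 62.9 64.7] [-98.  98.]
top 180 74 [57.2 59.  60.9] [-100.  100.]
top 190 79 [52.8 55.2 56.9] [-99. 100.]
top 200 73 [49.3 51.1 52.9] [-99.  96.]
top 210 81 [45.3 47.4 49.2] [-98. 100.]
top 220 75 [41.5 43.7 45.4] [-100.   97.]
top 230 91 [26.1 39.6 41.6] [-99.  99.]
top 240 113 [10.  34.9 37.8] [-98. 100.]
top 250 88 [29.8 31.7 33.7] [-99.  99.]
top 260 375 [16.8 22.6 29. ] [-99. 100.]
top 270 6 [24.2 25.3 26.2] [-76.  77.]
ring [[-5.5, -2.9, 276.4], [12.2, 1.0, 301.7], [29.9, 3.5, 310.1]]
side 170 55 [51.  52.5 54.8] [-97.  98.]
side 180 56 [47.3 48.9 50.4] [-99.  99.]
side 190 58 [43.1 45.1 47. ] [-100.   95.]
side 200 51 [39.3 41.  43.3] [-98.  86.]
side 210 56 [35.4 37.5 39. ] [-99.  81.]
side 220 58 [31.5 33.2 35. ] [-97.  99.]
side 230 55 [27.8 29.6 31. ] [-99. 100.]
side 240 41 [23.6 25.2 27.7] [-99.  99.]
side 250 70 [19.8 21.7 23.6] [-97.  98.]
side 260 283 [18.2 22.4 27.9] [-100.  100.]
side 270 8 [25.4 26.4 27.4] [-86.  91.]
ring [[-5.1, -4.0, 276.3], [11.8, -1.7, 295.9], [31.0, 3.3, 309.9]]
1.15 [  5.8   0.  285.7] (np.float64(10.164532212132798), np.float64(261.35720071178355)) (np.float64(21.11769949525905), np.float64(266.25905000239345))
1.25 [ 19.7   0.  290.4] (np.float64(21.530671787777223), np.float64(265.7761235613815)) (np.float64(32.918487220044256), np.float64(269.5599919101247))
1.35 [ 33.9   0.  293.8] (np.float64(33.28118417464894), np.float64(269.0382496548524)) (np.float64(44.989864468568854), np.float64(271.6663298999689))
1.45 [ 48.4   0.  295.7] (np.float64(45.298662137181275), np.float64(271.1109849065858)) (np.float64(57.211218029632334), np.float64(272.55701813899424))
```

```bash
cat >> h.py <<'E'
from scipy.spatial.transform import Rotation as Ro
def plan(s,tgt,head):
    """tgt TCP mm, head deg of tool x (pole x); prints yaw units then tx,ty,tz units in final frame"""
    R=Ro.from_rotvec(s["eef_rot"]).as_matrix()
    h=np.deg2rad(head);D=np.array([[np.cos(h),np.sin(h),0],[np.sin(h),-np.cos(h),0],[0,0,-1]])
    rv=Ro.from_matrix(R.T@D).as_rotvec(degrees=True)/8
    d=np.asarray(tgt)-s["ee_pos"]
    print("t",round(s["time_s"],2),"pos",s["ee_pos"].round(1),"head",np.degrees(np.arctan2(R[1,0],R[0,0])).round(2),"F",s["ft_force"].round(1),"M",s["torque"].round(2),"gap",round(s["finger_gap"],1))
    print(" d_world",d.round(1),"turn units",rv.round(3)," shift units(now)",(R.T@d/25).round(3)," (final)",(D.T@d/25).round(3))
E
python3 - <<'E'
from station import *
from h import *
plan(sense(),[508.9,-241.5,110],-18)
E
```

```text
t 0.1 pos [ 199.1 -512.1  207.9] head 21.24 F [-0.2 -0.1  0.2] M [ 0.02 -0.   -0.02] gap 85.2
 d_world [309.8 270.6 -97.9] turn units [-1.500e-02  4.000e-03  4.905e+00]  shift units(now) [15.47  -5.593  3.931]  (final) [  8.439 -14.125   3.917]
```

Emit:
{"method": "send_rows", "body": {"motion": [{"az":0.98,"fingers":-1},{"az":0.98,"fingers":-1},{"az":0.98,"fingers":-1},{"az":0.98,"fingers":-1},{"az":0.98,"fingers":-1}]}}

```text
invalid input
```

```bash
python3 - <<'E'
from station import *
from h import *
plan(sense(),[508.9,-241.5,110],-18)
E
```

```text
t 0.1 pos [ 199.1 -512.1  207.9] head 21.24 F [-0.2 -0.1  0.2] M [ 0.02 -0.   -0.02] gap 85.2
 d_world [309.8 270.6 -97.9] turn units [-1.500e-02  4.000e-03  4.905e+00]  shift units(now) [15.47  -5.593  3.931]  (final) [  8.439 -14.125   3.917]
```

Emit:
{"method": "send_rows", "body": {"motion": [{"tx":0,"ty":0,"tz":0,"ax":0,"ay":0,"az":0.98,"fingers":-1},{"tx":0,"ty":0,"tz":0,"ax":0,"ay":0,"az":0.98,"fingers":-1},{"tx":0,"ty":0,"tz":0,"ax":0,"ay":0,"az":0.98,"fingers":-1},{"tx":0,"ty":0,"tz":0,"ax":0,"ay":0,"az":0.98,"fingers":-1},{"tx":0,"ty":0,"tz":0,"ax":0,"ay":0,"az":0.98,"fingers":-1}]}}

```text
time_s: 0.6
ee_pos: [199.2, -512.3, 208.3]
eef_rot: [-3.1, 0.499, 0.001]
ft_force: [-1.1, -0.1, 0.2]
finger_gap: 85.5
```

```bash
python3 - <<'E'
from station import *
from h import *
plan(sense(),[508.9,-241.5,110],-18)
E
```

```text
t 0.6 pos [ 199.2 -512.3  208.3] head -18.28 F [-1.1 -0.1  0.2] M [-0.01  0.01 -0.04] gap 85.5
 d_world [309.7 270.8 -98.3] turn units [-0.008  0.005 -0.035]  shift units(now) [  8.369 -14.166   3.941]  (final) [  8.434 -14.13    3.931]
```

Emit:
{"method": "send_rows", "body": {"motion": [{"tx":0.56,"ty":-0.94,"tz":0.2,"ax":0,"ay":0,"az":0,"fingers":-1},{"tx":0.56,"ty":-0.94,"tz":0.2,"ax":0,"ay":0,"az":0,"fingers":-1},{"tx":0.56,"ty":-0.94,"tz":0.2,"ax":0,"ay":0,"az":0,"fingers":-1},{"tx":0.56,"ty":-0.94,"tz":0.2,"ax":0,"ay":0,"az":0,"fingers":-1},{"tx":0.56,"ty":-0.94,"tz":0.2,"ax":0,"ay":0,"az":0,"fingers":-1}]}}

```text
time_s: 1.1
ee_pos: [302.6, -421.4, 183.2]
eef_rot: [-3.102, 0.49, 0.001]
ft_force: [0.7, -0.3, 0.2]
finger_gap: 85.3
```

Emit:
{"method": "send_rows", "body": {"motion": [{"tx":0.56,"ty":-0.94,"tz":0.2,"ax":0,"ay":0,"az":0,"fingers":-1},{"tx":0.56,"ty":-0.94,"tz":0.2,"ax":0,"ay":0,"az":0,"fingers":-1},{"tx":0.56,"ty":-0.94,"tz":0.2,"ax":0,"ay":0,"az":0,"fingers":-1},{"tx":0.56,"ty":-0.94,"tz":0.2,"ax":0,"ay":0,"az":0,"fingers":-1},{"tx":0.56,"ty":-0.94,"tz":0.2,"ax":0,"ay":0,"az":0,"fingers":-1}]}}

```text
time_s: 1.6
ee_pos: [405.4, -331.1, 158.2]
eef_rot: [-3.103, 0.49, 0.001]
ft_force: [-0.1, 0.2, -0.6]
finger_gap: 85.3
```

Emit:
{"method": "send_rows", "body": {"motion": [{"tx":0.56,"ty":-0.94,"tz":0.2,"ax":0,"ay":0,"az":0,"fingers":-1},{"tx":0.56,"ty":-0.94,"tz":0.2,"ax":0,"ay":0,"az":0,"fingers":-1},{"tx":0.56,"ty":-0.94,"tz":0.2,"ax":0,"ay":0,"az":0,"fingers":-1},{"tx":0.56,"ty":-0.94,"tz":0.2,"ax":0,"ay":0,"az":0,"fingers":-1},{"tx":0.56,"ty":-0.94,"tz":0.2,"ax":0,"ay":0,"az":0,"fingers":-1}]}}

```text
time_s: 2.1
ee_pos: [508.2, -241.0, 133.1]
eef_rot: [-3.103, 0.49, 0.002]
ft_force: [0.6, 0.2, 0.3]
finger_gap: 85.7
```

```bash
python3 - <<'E'
from station import *
from h import *
plan(sense(),[508.9,-241.5,24],-18)
c=capture("side");np.savez("side1.npz",**c);crop(c,120,130,280,250,5,"pics/s2.png")
E
```

```text
t 2.1 pos [ 508.2 -241.   133.1] head -17.95 F [0.6 0.2 0.3] M [-0.03 -0.01 -0.03] gap 85.7
 d_world [   0.7   -0.5 -109.1] turn units [-0.001  0.008  0.006]  shift units(now) [0.039 0.011 4.366]  (final) [0.034 0.011 4.366]
```

View pics/s2.png

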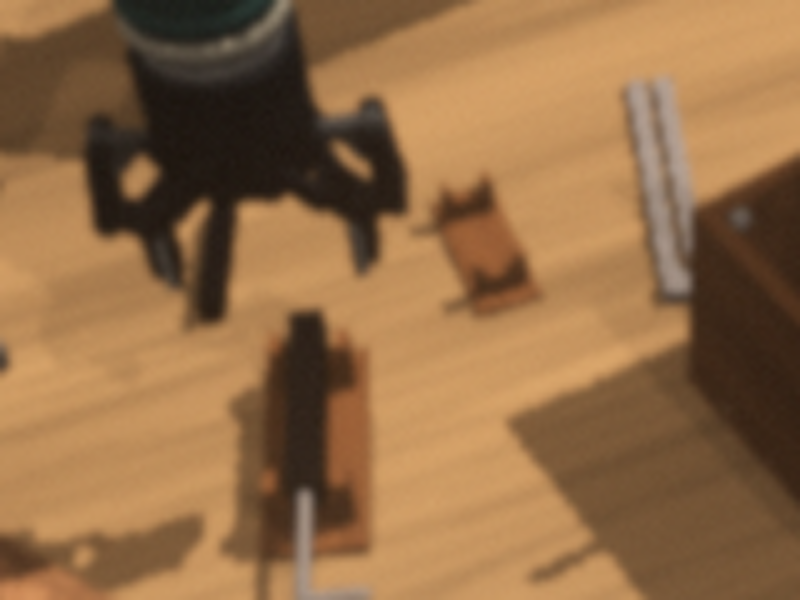

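The view shows the open gripper directly over the black handle at (305,400), with the jaws straddling it. Descending.

Emit:
{"method": "send_rows", "body": {"motion": [{"tx":0.03,"ty":0,"tz":0.95,"ax":0,"ay":0,"az":0,"fingers":-1},{"tx":0,"ty":0,"tz":0.95,"ax":0,"ay":0,"az":0,"fingers":-1},{"tx":0,"ty":0,"tz":0.9,"ax":0,"ay":0,"az":0,"fingers":-1},{"tx":0,"ty":0,"tz":0.9,"ax":0,"ay":0,"az":0,"fingers":-1},{"tx":0,"ty":0,"tz":0.65,"ax":0,"ay":0,"az":0,"fingers":-1}]}}

```text
time_s: 2.65
ee_pos: [507.1, -241.6, 22.8]
eef_rot: [-3.102, 0.49, 0.005]
ft_force: [0.2, 0.0, -0.1]
finger_gap: 85.5
```

Emit:
{"method": "send_rows", "body": {"motion": [{"tx":0,"ty":0,"tz":0,"ax":0,"ay":0,"az":0,"fingers":0},{"tx":0,"ty":0,"tz":0,"ax":0,"ay":0,"az":0,"fingers":0.2},{"tx":0,"ty":0,"tz":0,"ax":0,"ay":0,"az":0,"fingers":0.3},{"tx":0,"ty":0,"tz":0,"ax":0,"ay":0,"az":0,"fingers":0.4},{"tx":0,"ty":0,"tz":0,"ax":0,"ay":0,"az":0,"fingers":0.45}], "newtons": 30}}

```text
time_s: 3.15
ee_pos: [509.1, -242.7, 26.4]
eef_rot: [3.102, -0.49, 0.003]
ft_force: [0.7, 0.2, -0.2]
finger_gap: 23.5
```

Emit:
{"method": "send_rows", "body": {"motion": [{"tx":0,"ty":0,"tz":0,"ax":0,"ay":0,"az":0,"fingers":0.5},{"tx":0,"ty":0,"tz":0,"ax":0,"ay":0,"az":0,"fingers":0.55},{"tx":0,"ty":0,"tz":0,"ax":0,"ay":0,"az":0,"fingers":0.6},{"tx":0,"ty":0,"tz":0,"ax":0,"ay":0,"az":0,"fingers":0.7}]}}

```text
time_s: 3.55
ee_pos: [508.8, -242.5, 26.0]
eef_rot: [3.103, -0.49, 0.002]
ft_force: [-0.5, -0.3, 4.2]
finger_gap: 18.9
```

```bash
python3 - <<'E'
from station import *
from h import *
plan(sense(),[508.9,-241.5,24],-18)
c=capture("side");np.savez("side1.npz",**c);crop(c,120,130,280,250,5,"pics/s3.png")
E
```

```text
t 3.55 pos [ 508.8 -242.5   26. ] head -17.95 F [-0.5 -0.3  4.2] M [ 0.11  0.08 -0.04] gap 18.9
 d_world [ 0.1  1.  -2. ] turn units [ 0.002 -0.008  0.006]  shift units(now) [-0.01  -0.038  0.081]  (final) [-0.009 -0.038  0.081]
```

View pics/s3.png

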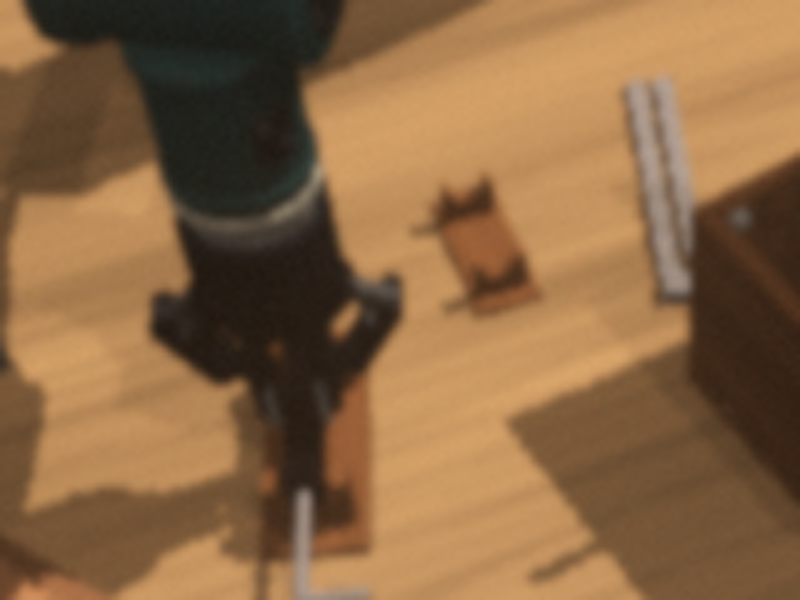

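Emit:
{"method": "send_rows", "body": {"motion": [{"tx":0,"ty":0,"tz":0,"ax":0,"ay":0,"az":0,"fingers":1},{"tx":0,"ty":0,"tz":0,"ax":0,"ay":0,"az":0,"fingers":1},{"tx":0,"ty":0,"tz":0,"ax":0,"ay":0,"az":0,"fingers":1}], "newtons": 100}}

```text
time_s: 3.9
ee_pos: [509.0, -242.6, 26.4]
eef_rot: [3.102, -0.49, 0.003]
ft_force: [-1.2, 0.4, 5.9]
finger_gap: 16.8
```

```bash
python3 - <<'E'
from station import *
from h import *
plan(sense(),[508.9,-241.5,24],-18)
E
```

```text
t 3.9 pos [ 509.  -242.6   26.4] head -17.95 F [-1.2  0.4  5.9] M [ 0.12  0.09 -0.02] gap 16.8
 d_world [-0.1  1.1 -2.4] turn units [ 0.003 -0.012  0.006]  shift units(now) [-0.019 -0.04   0.095]  (final) [-0.019 -0.04   0.095]
```

Emit:
{"method": "send_rows", "body": {"motion": [{"tx":0,"ty":0,"tz":-0.2,"ax":0,"ay":0,"az":0,"fingers":1},{"tx":0,"ty":0,"tz":-0.5,"ax":0,"ay":0,"az":0,"fingers":1},{"tx":0,"ty":0,"tz":-0.8,"ax":0,"ay":0,"az":0,"fingers":1},{"tx":0,"ty":0,"tz":-1,"ax":0,"ay":0,"az":0,"fingers":1},{"tx":0,"ty":0,"tz":-1,"ax":0,"ay":0,"az":0,"fingers":1}]}}

```text
time_s: 4.4
ee_pos: [508.0, -242.0, 113.5]
eef_rot: [-3.103, 0.49, 0.002]
ft_force: [-0.2, 1.1, -0.9]
finger_gap: 15.9
```

Emit:
{"method": "send_rows", "body": {"motion": [{"tx":0,"ty":0,"tz":-1,"ax":0,"ay":0,"az":0,"fingers":1},{"tx":0,"ty":0,"tz":-1,"ax":0,"ay":0,"az":0,"fingers":1},{"tx":0,"ty":0,"tz":-1,"ax":0,"ay":0,"az":0,"fingers":1},{"tx":0,"ty":0,"tz":-1,"ax":0,"ay":0,"az":0,"fingers":1},{"tx":0,"ty":0,"tz":-1,"ax":0,"ay":0,"az":0,"fingers":1}]}}

```text
time_s: 4.9
ee_pos: [508.1, -242.1, 239.0]
eef_rot: [-3.103, 0.49, 0.001]
ft_force: [-0.2, 0.0, -1.1]
finger_gap: 16.1
```

```bash
cat >> h.py <<'E'
def tcp_for_hook(p,dz=17.):  # hook in cubby frame -> TCP world
    w=fromcub([p[0]-115,p[1]-18,p[2]-dz]);return w
E
python3 - <<'E'
from station import *
from h import *
e=eye(1.2)
t=tcp_for_hook(e+[0,-38,0]);print("pre",t.round(1),"in",tcp_for_hook(e).round(1))
plan(sense(),t,101.2)
E
```

```text
pre [700.4 -34.4 271.3] in [663.1 -41.8 271.3]
t 4.9 pos [ 508.1 -242.1  239. ] head -17.96 F [-0.2  0.  -1.1] M [ 0.04 -0.01 -0.06] gap 16.1
 d_world [192.3 207.7  32.3] turn units [-3.0000e-03  2.0000e-03 -1.4895e+01]  shift units(now) [  4.755 -10.275  -1.293]  (final) [ 6.656  9.159 -1.291]
```

Emit:
{"method": "send_rows", "body": {"motion": [{"tx":0,"ty":0,"tz":-0.3,"ax":0,"ay":0,"az":-1,"fingers":1},{"tx":0,"ty":0,"tz":-0.3,"ax":0,"ay":0,"az":-1,"fingers":1},{"tx":0,"ty":0,"tz":-0.3,"ax":0,"ay":0,"az":-1,"fingers":1},{"tx":0,"ty":0,"tz":-0.3,"ax":0,"ay":0,"az":-1,"fingers":1},{"tx":0,"ty":0,"tz":0,"ax":0,"ay":0,"az":-1,"fingers":1}]}}

```text
time_s: 5.4
ee_pos: [508.6, -242.4, 269.4]
eef_rot: [3.08, 0.609, 0.002]
ft_force: [-1.2, -0.2, -0.3]
finger_gap: 17.0
```

Emit:
{"method": "send_rows", "body": {"motion": [{"tx":0,"ty":0,"tz":0,"ax":0,"ay":0,"az":-1,"fingers":1},{"tx":0,"ty":0,"tz":0,"ax":0,"ay":0,"az":-1,"fingers":1},{"tx":0,"ty":0,"tz":0,"ax":0,"ay":0,"az":-1,"fingers":1},{"tx":0,"ty":0,"tz":0,"ax":0,"ay":0,"az":-1,"fingers":1},{"tx":0,"ty":0,"tz":0,"ax":0,"ay":0,"az":-1,"fingers":1}]}}

```text
time_s: 5.9
ee_pos: [508.2, -242.1, 267.9]
eef_rot: [-2.687, -1.627, 0.001]
ft_force: [0.1, -0.3, -1.0]
finger_gap: 16.6
```

Emit:
{"method": "send_rows", "body": {"motion": [{"tx":0,"ty":0,"tz":0,"ax":0,"ay":0,"az":-1,"fingers":1},{"tx":0,"ty":0,"tz":0,"ax":0,"ay":0,"az":-1,"fingers":1},{"tx":0,"ty":0,"tz":0,"ax":0,"ay":0,"az":-1,"fingers":1},{"tx":0,"ty":0,"tz":0,"ax":0,"ay":0,"az":-1,"fingers":1},{"tx":0,"ty":0,"tz":0,"ax":0,"ay":0,"az":-0.9,"fingers":1}]}}

```text
time_s: 6.4
ee_pos: [508.2, -242.1, 267.9]
eef_rot: [-1.986, -2.433, 0.0]
ft_force: [-0.2, -0.6, -2.0]
finger_gap: 16.6
```

Emit:
{"method": "send_rows", "body": {"motion": [{"tx":0,"ty":0.95,"tz":0,"ax":0,"ay":0,"az":0,"fingers":1},{"tx":0,"ty":0.95,"tz":0,"ax":0,"ay":0,"az":0,"fingers":1},{"tx":0,"ty":0.95,"tz":0,"ax":0,"ay":0,"az":0,"fingers":1},{"tx":0,"ty":0.95,"tz":0,"ax":0,"ay":0,"az":0,"fingers":1},{"tx":0,"ty":0.95,"tz":0,"ax":0,"ay":0,"az":0,"fingers":1}]}}

```text
time_s: 6.9
ee_pos: [625.6, -218.8, 267.8]
eef_rot: [-1.993, -2.428, 0.0]
ft_force: [0.1, -0.1, -1.6]
finger_gap: 16.0
```

Emit:
{"method": "send_rows", "body": {"motion": [{"tx":0,"ty":0.9,"tz":0,"ax":0,"ay":0,"az":0,"fingers":1},{"tx":0,"ty":0.9,"tz":0,"ax":0,"ay":0,"az":0,"fingers":1},{"tx":0,"ty":0.9,"tz":0,"ax":0,"ay":0,"az":0,"fingers":1},{"tx":0,"ty":0.9,"tz":0,"ax":0,"ay":0,"az":0,"fingers":1},{"tx":0,"ty":0.8,"tz":0,"ax":0,"ay":0,"az":0,"fingers":1}]}}

```text
time_s: 7.4
ee_pos: [733.5, -197.2, 267.4]
eef_rot: [-1.992, -2.428, 0.001]
ft_force: [-0.5, -1.0, -1.2]
finger_gap: 16.4
```

```bash
python3 - <<'E'
from station import *
from h import *
e=eye(1.2)
s=sense();plan(s,tcp_for_hook(e+[0,-38,0]),101.2);print(s["joint_positions"].round(2))
E
```

```text
t 7.4 pos [ 733.5 -197.2  267.4] head 101.26 F [-0.5 -1.  -1.2] M [-0.06 -0.04  0.01] gap 16.4
 d_world [-33.1 162.9   3.9] turn units [-0.006 -0.003  0.007]  shift units(now) [ 6.648 -0.027 -0.152]  (final) [ 6.648 -0.034 -0.156]
[-0.34  0.61  0.58 -0.    1.95 -0.53]
```

Emit:
{"method": "send_rows", "body": {"motion": [{"tx":0.95,"ty":0,"tz":-0.1,"ax":0,"ay":0,"az":0,"fingers":1},{"tx":0.95,"ty":0,"tz":-0.06,"ax":0,"ay":0,"az":0,"fingers":1},{"tx":0.95,"ty":0,"tz":0,"ax":0,"ay":0,"az":0,"fingers":1},{"tx":0.95,"ty":0,"tz":0,"ax":0,"ay":0,"az":0,"fingers":1},{"tx":0.95,"ty":0,"tz":0,"ax":0,"ay":0,"az":0,"fingers":1}]}}

```text
time_s: 7.9
ee_pos: [709.2, -80.3, 271.6]
eef_rot: [-1.993, -2.428, 0.001]
ft_force: [-0.0, 0.5, -0.8]
finger_gap: 16.6
```

Emit:
{"method": "send_rows", "body": {"motion": [{"tx":0.95,"ty":0,"tz":0,"ax":0,"ay":0,"az":0,"fingers":1},{"tx":0.6,"ty":0,"tz":0,"ax":0,"ay":0,"az":0,"fingers":1},{"tx":0.3,"ty":0,"tz":0,"ax":0,"ay":0,"az":0,"fingers":1}]}}

```text
time_s: 8.2
ee_pos: [700.4, -34.4, 272.0]
eef_rot: [1.991, 2.43, -0.0]
ft_force: [1.0, 0.3, -0.8]
finger_gap: 16.4
```

```bash
cat > look.py <<'E'
from station import *
from h import *
import sys
k=sys.argv[1];pts=[]
s=sense()
R=Ro.from_rotvec(s["eef_rot"]).as_matrix();p=s["ee_pos"]
def pole(x,y,z): return p+R@np.array([x,-y,4-z])  # pole coords
h=pole(115,18,13);print("hook est cub",tocub(h).round(1))
for n in("top","side"):
    c=capture(n);np.savez(f"{n}_{k}.npz",**c)
    pts=[proj(c,pole(115,0,13)),proj(c,pole(115,36,13)),proj(c,pole(50,0,13))]
    q=proj(c,h).astype(int)
    crop(c,max(q[0]-50,0),max(q[1]-50,0),q[0]+50,q[1]+50,6,f"pics/{n}_{k}.png",pts)
    print(n,[x.round(1).tolist() for x in pts],"off",q-50)
a=cv2.imread(f"pics/top_{k}.png");b=cv2.imread(f"pics/side_{k}.png")
m=min(a.shape[0],b.shape[0]);w=np.hstack([a[:m,:],b[:m,:]]);w=cv2.resize(w,(800,int(800*w.shape[0]/w.shape[1])));cv2.imwrite(f"pics/both_{k}.png",w)
E
python3 look.py a; python3 - <<'E'
from station import *
from h import *
e=eye(1.2)
plan(sense(),tcp_for_hook(e+[0,-38,0]),101.2)
E
```

```text
hook est cub [ 12.6 -37.7 281. ]
top [[210.1, 120.1], [213.5, 135.4], [238.3, 113.9]] off [161  77]
side [[324.2, 161.2], [313.7, 151.9], [302.2, 173.5]] off [268 106]
t 8.3 pos [700.5 -35.1 271.9] head 101.31 F [-0.3 -1.  -1.1] M [ 0.03 -0.01  0.02] gap 16.6
 d_world [-0.1  0.7 -0.7] turn units [0.    0.002 0.014]  shift units(now) [0.03  0.001 0.028]  (final) [0.03  0.001 0.028]
```

View pics/both_a.png

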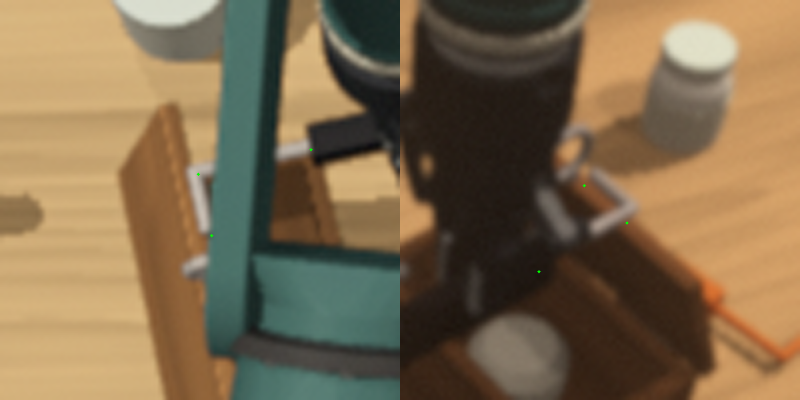

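```bash
sed -i 's/4-z\])/-4-z])/' look.py; python3 - <<'E'
from station import *
from h import *
s=sense();R=Ro.from_rotvec(s["eef_rot"]).as_matrix();p=s["ee_pos"]
pole=lambda x,y,z:p+R@np.array([x,-y,-4-z])
for n in("top","side"):
    c=load(n+"_a.npz")
    for q in((115,0,13),(115,36,13),(50,0,13)): print(n,proj(c,pole(*q)).round(1))
    print("eye",proj(c,fromcub(eye(1.2))).round(1))
    P=cloud(c);Q=tocub(P);im=c["pixels"].astype(int)
    m=(im.max(-1)-im.min(-1)<40)&(im.max(-1)>90)&(abs(Q[...,0]-12)<25)&(Q[...,1]<-15)&(Q[...,1]>-62)&(Q[...,2]>265)&(Q[...,2]<310)
    print(m.sum(),np.percentile(Q[m],[2,50,98],axis=0).round(1).tolist())
    m=(im.max(-1)-im.min(-1)<40)&(abs(Q[...,0]-12)<35)&(abs(Q[...,1])<8)&(Q[...,2]>280)&(Q[...,2]<320)
    print("ring",m.sum(),np.percentile(Q[m],[2,50,98],axis=0).round(1).tolist())
E
```

```text
top [210.  119.1]
top [213.4 134.5]
top [238.5 112.8]
eye [215.  143.1]
64 [[4.9, -57.5, 287.5], [13.3, -42.8, 291.6], [17.5, -21.1, 296.4]]
ring 26 [[17.2, -3.1, 280.4], [24.6, 1.1, 302.7], [29.9, 3.5, 309.1]]
side [324.5 158.9]
side [313.9 149.6]
side [302.3 171.2]
eye [308.5 144.8]
54 [[-12.1, -58.6, 288.5], [10.4, -53.0, 292.3], [15.9, -24.2, 294.8]]
ring 25 [[7.3, -4.1, 280.7], [24.7, -2.2, 299.5], [30.1, -0.9, 310.0]]
```

Finger (side view about (316,149)–(326,158)) lines up with the ring eye (308,145), and depth agrees within 2 mm. Inserting along the hole.

Emit:
{"method": "send_rows", "body": {"motion": [{"tx":0,"ty":-0.3,"tz":0.03,"ax":0,"ay":0,"az":0,"fingers":1},{"tx":0,"ty":-0.3,"tz":0,"ax":0,"ay":0,"az":0,"fingers":1},{"tx":0,"ty":-0.3,"tz":0,"ax":0,"ay":0,"az":0,"fingers":1},{"tx":0,"ty":-0.3,"tz":0,"ax":0,"ay":0,"az":0,"fingers":1},{"tx":0,"ty":-0.3,"tz":0,"ax":0,"ay":0,"az":0,"fingers":1}]}}

```text
time_s: 8.8
ee_pos: [663.1, -43.8, 271.3]
eef_rot: [1.994, 2.427, 0.0]
ft_force: [-0.4, 0.7, -1.4]
finger_gap: 16.6
```

```bash
python3 look.py b; python3 - <<'E'
from station import *
from h import *
plan(sense(),tcp_for_hook(eye(1.2)),101.2)
E
```

```text
hook est cub [ 10.7   0.5 288.2]
top [[214.2, 135.4], [217.6, 150.9], [242.7, 129.1]] off [165  93]
side [[312.8, 149.5], [302.7, 140.6], [290.8, 161.2]] off [257  94]
t 8.9 pos [662.9 -43.6 271.8] head 101.2 F [-1.   0.9 -1.4] M [-0.01 -0.05 -0.02] gap 16.3
 d_world [ 0.2  1.9 -0.6] turn units [0.005 0.003 0.   ]  shift units(now) [0.071 0.022 0.022]  (final) [0.071 0.022 0.023]
```

View pics/both_b.png

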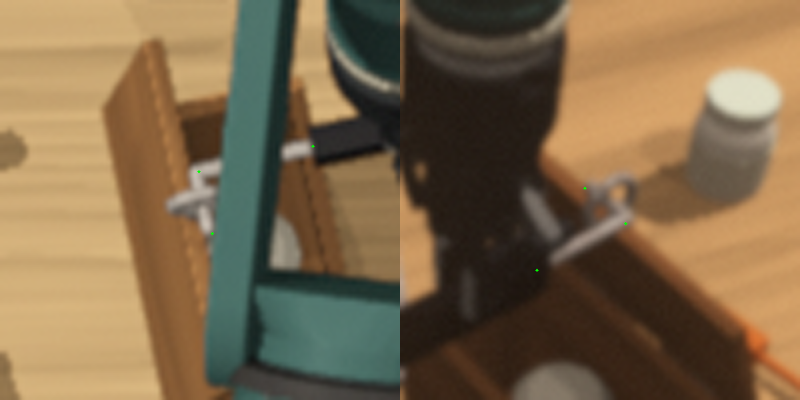

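The finger passes through the ring (side view ~(605,200)). Now computing the swing arc.

```bash
python3 - <<'E'
from h import *
a=1.2
while a>0.14:
    b=max(a-0.175,0.135)
    P=[eye(x) for x in np.linspace(a,b,6)]
    d=np.diff(P,axis=0)/25
    print(round(a,3),round(b,3),"tx",d[:,0].round(2),"tz",(-d[:,2]).round(2),"tcp end",tcp_for_hook(P[-1]).round(1))
    a=b
E
```

```text
1.2 1.025 tx [-0.19 -0.19 -0.19 -0.18 -0.18] tz [0.07 0.08 0.08 0.09 0.1 ] tcp end [667.7 -64.7 260.9]
1.025 0.85 tx [-0.18 -0.17 -0.17 -0.17 -0.16] tz [0.1  0.11 0.11 0.12 0.13] tcp end [671.8 -85.5 246.6]
0.85 0.675 tx [-0.16 -0.15 -0.15 -0.14 -0.14] tz [0.13 0.14 0.14 0.15 0.15] tcp end [ 675.4 -103.5  228.9]
0.675 0.5 tx [-0.13 -0.13 -0.12 -0.11 -0.11] tz [0.16 0.16 0.17 0.17 0.17] tcp end [ 678.3 -118.2  208.3]
0.5 0.325 tx [-0.1  -0.1  -0.09 -0.08 -0.08] tz [0.18 0.18 0.18 0.19 0.19] tcp end [ 680.4 -129.2  185.3]
0.325 0.15 tx [-0.07 -0.06 -0.06 -0.05 -0.04] tz [0.19 0.19 0.2  0.2  0.2 ] tcp end [ 681.8 -136.1  160.8]
0.15 0.135 tx [-0. -0. -0. -0. -0.] tz [0.02 0.02 0.02 0.02 0.02] tcp end [ 681.9 -136.5  158.6]
```

Emit:
{"method": "send_rows", "body": {"motion": [{"tx":-0.1,"ty":0,"tz":0.05,"ax":0,"ay":0,"az":0,"fingers":1},{"tx":-0.15,"ty":0,"tz":0.07,"ax":0,"ay":0,"az":0,"fingers":1},{"tx":-0.19,"ty":0,"tz":0.08,"ax":0,"ay":0,"az":0,"fingers":1},{"tx":-0.19,"ty":0,"tz":0.09,"ax":0,"ay":0,"az":0,"fingers":1},{"tx":-0.18,"ty":0,"tz":0.1,"ax":0,"ay":0,"az":0,"fingers":1}]}}

```text
time_s: 9.4
ee_pos: [668.0, -63.0, 260.8]
eef_rot: [-1.992, -2.428, -0.0]
ft_force: [-0.9, 1.5, -0.2]
finger_gap: 16.3
```

```bash
cat > w.py <<'E'
from station import *
from h import *
import sys
s=sense();R=Ro.from_rotvec(s["eef_rot"]).as_matrix()
h=tocub(s["ee_pos"]+R@np.array([115,-18,-17]))
from scipy.optimize import minimize_scalar
a=minimize_scalar(lambda a:np.linalg.norm((eye(a)-h)[[0,2]]),bounds=(-.2,1.5),method="bounded").x
print("hook",h.round(1),"a'",round(a,3),"d",(h-eye(a)).round(1))
plan(s,tcp_for_hook(eye(float(sys.argv[1]))),101.2)
E
python3 w.py 1.025
```

```text
hook [ -9.2  -0.5 277.9] a' 1.034 d [ 0.3 -0.5 -0.6]
t 9.4 pos [668.  -63.  260.8] head 101.27 F [-0.9  1.5 -0.2] M [ 0.34  0.11 -0.01] gap 16.3
 d_world [-0.3 -1.6  0.1] turn units [-0.002 -0.005  0.008]  shift units(now) [-0.061 -0.025 -0.003]  (final) [-0.061 -0.025 -0.003]
```

Moving with about 1.5 N of load. Continuing.

Emit:
{"method": "send_rows", "body": {"motion": [{"tx":-0.2,"ty":0,"tz":0.1,"ax":0,"ay":0,"az":0,"fingers":1},{"tx":-0.18,"ty":0,"tz":0.11,"ax":0,"ay":0,"az":0,"fingers":1},{"tx":-0.18,"ty":0,"tz":0.11,"ax":0,"ay":0,"az":0,"fingers":1},{"tx":-0.17,"ty":0,"tz":0.12,"ax":0,"ay":0,"az":0,"fingers":1},{"tx":-0.17,"ty":0,"tz":0.13,"ax":0,"ay":0,"az":0,"fingers":1}]}}

```text
time_s: 9.9
ee_pos: [672.2, -85.5, 246.8]
eef_rot: [1.993, 2.428, -0.0]
ft_force: [-0.4, 1.2, -0.3]
finger_gap: 16.1
```

```bash
python3 w.py 0.85; python3 look.py c
```

```text
hook [-32.   -0.4 263.8] a' 0.85 d [-0.1 -0.4  0.1]
t 9.9 pos [672.2 -85.5 246.8] head 101.24 F [-0.4  1.2 -0.3] M [0.35 0.1  0.02] gap 16.1
 d_world [-0.5  0.  -0.2] turn units [0.    0.001 0.005]  shift units(now) [ 0.004 -0.018  0.007]  (final) [ 0.004 -0.018  0.007]
hook est cub [-32.   -0.4 263.8]
top [[233.5, 133.5], [236.9, 148.6], [261.2, 127.4]] off [185  91]
side [[297.7, 164.8], [287.9, 155.6], [275.2, 176.9]] off [242 110]
```

View pics/both_c.png

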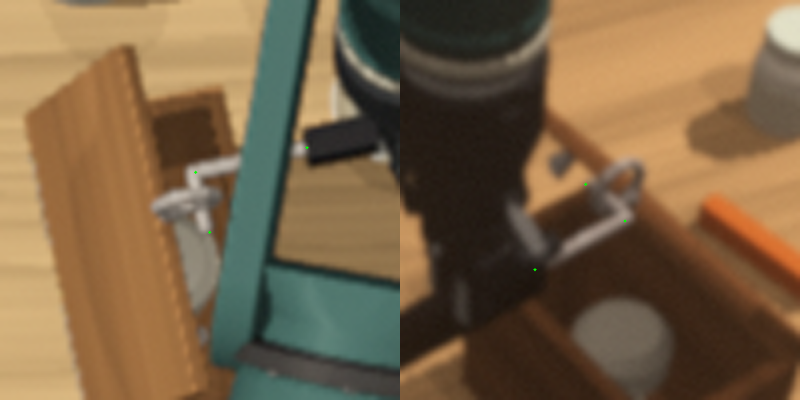

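The hook stays in the ring (side (610,190)) and the lid is following. Continuing the arc.

Emit:
{"method": "send_rows", "body": {"motion": [{"tx":-0.16,"ty":0,"tz":0.13,"ax":0,"ay":0,"az":0,"fingers":1},{"tx":-0.15,"ty":0,"tz":0.14,"ax":0,"ay":0,"az":0,"fingers":1},{"tx":-0.15,"ty":0,"tz":0.14,"ax":0,"ay":0,"az":0,"fingers":1},{"tx":-0.14,"ty":0,"tz":0.15,"ax":0,"ay":0,"az":0,"fingers":1},{"tx":-0.14,"ty":0,"tz":0.15,"ax":0,"ay":0,"az":0,"fingers":1}]}}

```text
time_s: 10.5
ee_pos: [675.9, -103.6, 228.9]
eef_rot: [1.993, 2.428, -0.0]
ft_force: [-0.3, 0.7, -0.6]
finger_gap: 16.3
```

```bash
python3 w.py 0.675
```

```text
hook [-50.4  -0.4 245.8] a' 0.674 d [-0.1 -0.4  0.1]
t 10.5 pos [ 675.9 -103.6  228.9] head 101.24 F [-0.3  0.7 -0.6] M [ 0.29  0.02 -0.03] gap 16.3
 d_world [-0.5  0.1  0.1] turn units [-0.     0.001  0.005]  shift units(now) [ 0.008 -0.019 -0.003]  (final) [ 0.008 -0.019 -0.003]
```

Emit:
{"method": "send_rows", "body": {"motion": [{"tx":-0.13,"ty":0,"tz":0.16,"ax":0,"ay":0,"az":0,"fingers":1},{"tx":-0.13,"ty":0,"tz":0.16,"ax":0,"ay":0,"az":0,"fingers":1},{"tx":-0.12,"ty":0,"tz":0.17,"ax":0,"ay":0,"az":0,"fingers":1},{"tx":-0.11,"ty":0,"tz":0.17,"ax":0,"ay":0,"az":0,"fingers":1},{"tx":-0.11,"ty":0,"tz":0.17,"ax":0,"ay":0,"az":0,"fingers":1}]}}

```text
time_s: 11.0
ee_pos: [678.7, -118.2, 208.1]
eef_rot: [-1.993, -2.428, 0.0]
ft_force: [-0.7, 0.7, -0.7]
finger_gap: 16.8
```

```bash
python3 w.py 0.5;python3 look.py d
```

```text
hook [-65.3  -0.4 225.1] a' 0.499 d [ 0.  -0.4 -0. ]
t 11.0 pos [ 678.7 -118.2  208.1] head 101.24 F [-0.7  0.7 -0.7] M [ 0.32  0.04 -0.04] gap 16.8
 d_world [-0.5 -0.   0.1] turn units [-0.001  0.     0.005]  shift units(now) [ 0.002 -0.018 -0.006]  (final) [ 0.002 -0.018 -0.006]
hook est cub [-65.3  -0.4 225.1]
top [[248.1, 134.4], [251.4, 148.9], [274.8, 128.5]] off [199  91]
side [[285.1, 182.1], [275.8, 172.7], [262.7, 194.5]] off [230 127]
```

View pics/both_d.png

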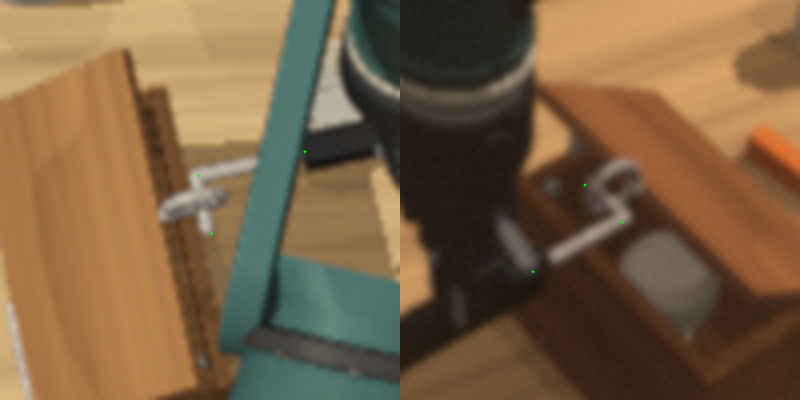

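Lid at about 0.56, with the hook still in the ring at side (605,195). Continuing down to about 0.2.

Emit:
{"method": "send_rows", "body": {"motion": [{"tx":-0.1,"ty":0,"tz":0.18,"ax":0,"ay":0,"az":0,"fingers":1},{"tx":-0.1,"ty":0,"tz":0.18,"ax":0,"ay":0,"az":0,"fingers":1},{"tx":-0.09,"ty":0,"tz":0.18,"ax":0,"ay":0,"az":0,"fingers":1},{"tx":-0.08,"ty":0,"tz":0.19,"ax":0,"ay":0,"az":0,"fingers":1},{"tx":-0.08,"ty":0,"tz":0.19,"ax":0,"ay":0,"az":0,"fingers":1}]}}

```text
time_s: 11.6
ee_pos: [681.0, -129.1, 185.0]
eef_rot: [1.993, 2.428, -0.0]
ft_force: [0.2, 1.3, -0.2]
finger_gap: 16.3
```

Emit:
{"method": "send_rows", "body": {"motion": [{"tx":-0.07,"ty":0,"tz":0.19,"ax":0,"ay":0,"az":0,"fingers":1},{"tx":-0.06,"ty":0,"tz":0.19,"ax":0,"ay":0,"az":0,"fingers":1},{"tx":-0.06,"ty":0,"tz":0.19,"ax":0,"ay":0,"az":0,"fingers":1},{"tx":-0.05,"ty":0,"tz":0.17,"ax":0,"ay":0,"az":0,"fingers":1},{"tx":-0.03,"ty":0,"tz":0.13,"ax":0,"ay":0,"az":0,"fingers":1}]}}

```text
time_s: 12.1
ee_pos: [682.1, -135.7, 163.2]
eef_rot: [-1.993, -2.428, 0.0]
ft_force: [0.0, 0.3, -0.5]
finger_gap: 16.3
```

```bash
python3 w.py 0.15;python3 look.py e; python3 - <<'E'
from h import *
for n in("top","side"):
    c=load(n+"_e.npz");q=tocub(cloud(c));m=(q[...,0]>-58)&(q[...,0]<50)&(abs(q[...,1])<98)&(abs(q[...,1])>12)&(q[...,2]>150)&(q[...,2]<205)
    Q=q[m]; 
    p=np.polyfit(Q[:,0],Q[:,2],1)
    for _ in range(4):
        r=abs(Q[:,2]-np.polyval(p,Q[:,0]));Q=Q[r<max(3,2*np.median(r))];p=np.polyfit(Q[:,0],Q[:,2],1)
    print(n,len(Q),"lid angle",np.arctan(-p[0]),"z at hinge",np.polyval(p,60))
E
```

```text
hook [-83.2  -0.3 180.2] a' 0.167 d [-0.2 -0.3  0. ]
t 12.1 pos [ 682.1 -135.7  163.2] head 101.24 F [ 0.   0.3 -0.5] M [ 0.19  0.05 -0.06] gap 16.3
 d_world [-0.3 -0.3 -2.5] turn units [-0.003 -0.     0.005]  shift units(now) [-0.011 -0.015  0.098]  (final) [-0.011 -0.016  0.098]
hook est cub [-83.2  -0.3 180.2]
top [[255.6, 137.1], [258.8, 151.1], [281.1, 131.5]] off [207  94]
side [[278.0, 197.3], [269.1, 188.0], [256.1, 209.8]] off [223 142]
top 2568 lid angle 0.2317841494468709 z at hinge 162.6241676372099
side 1634 lid angle 0.2213980653590054 z at hinge 164.63659344219005
```

View pics/both_e.png

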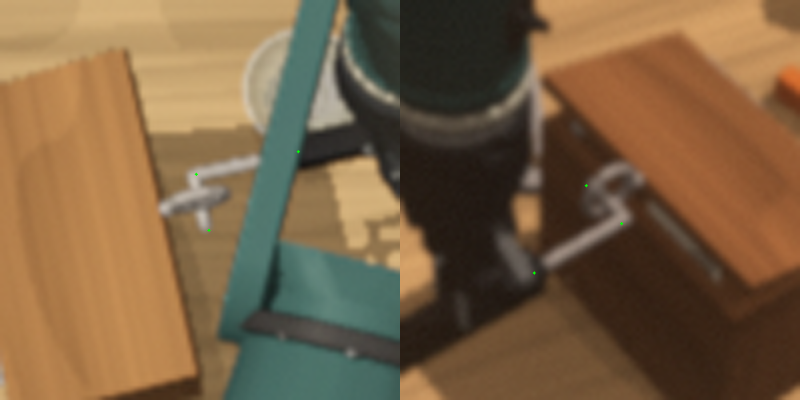

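Emit:
{"method": "send_rows", "body": {"motion": [{"tx":-0.01,"ty":0,"tz":0.12,"ax":0,"ay":0,"az":0,"fingers":1},{"tx":-0.01,"ty":0,"tz":0.1,"ax":0,"ay":0,"az":0,"fingers":1},{"tx":0,"ty":0,"tz":0,"ax":0,"ay":0,"az":0,"fingers":1},{"tx":0,"ty":0,"tz":-0.15,"ax":0,"ay":0,"az":0,"fingers":1},{"tx":0,"ty":0,"tz":-0.2,"ax":0,"ay":0,"az":0,"fingers":1}]}}

```text
time_s: 12.7
ee_pos: [682.1, -135.9, 166.8]
eef_rot: [-1.992, -2.428, 0.001]
ft_force: [-0.9, 0.5, -0.8]
finger_gap: 16.5
```

```bash
cat > lid.py <<'E'
from station import *
from h import *
import sys
k=sys.argv[1]
for n in("top","side"):
    c=capture(n);np.savez(f"{n}_{k}.npz",**c)
    q=tocub(cloud(c));m=(q[...,0]>-58)&(q[...,0]<50)&(abs(q[...,1])<98)&(abs(q[...,1])>12)&(q[...,2]>150)&(q[...,2]<205)
    Q=q[m];p=np.polyfit(Q[:,0],Q[:,2],1)
    for _ in range(4):
        r=abs(Q[:,2]-np.polyval(p,Q[:,0]));Q=Q[r<max(3,2*np.median(r))];p=np.polyfit(Q[:,0],Q[:,2],1)
    print(n,len(Q),"lid angle",np.arctan(-p[0]).round(3),"z hinge",np.polyval(p,60).round(1),"z front",np.polyval(p,-55).round(1))
E
python3 w.py 0.19; python3 lid.py f;python3 look.py f
```

```text
hook [-83.4  -0.3 183.9] a' 0.191 d [-1.2 -0.3  0.3]
t 12.7 pos [ 682.1 -135.9  166.8] head 101.25 F [-0.9  0.5 -0.8] M [0.01 0.01 0.02] gap 16.5
 d_world [-0.6  1.1 -0.4] turn units [-0.006 -0.003  0.006]  shift units(now) [ 0.046 -0.013  0.014]  (final) [ 0.046 -0.013  0.014]
top 2579 lid angle 0.198 z hinge 162.2 z front 185.3
side 1665 lid angle 0.186 z hinge 164.5 z front 186.2
hook est cub [-83.8  -0.9 185.4]
top [[255.7, 136.4], [258.9, 150.4], [281.4, 130.7]] off [207  93]
side [[278.1, 196.3], [269.1, 186.9], [256.1, 208.8]] off [223 141]
```

View pics/both_f.png

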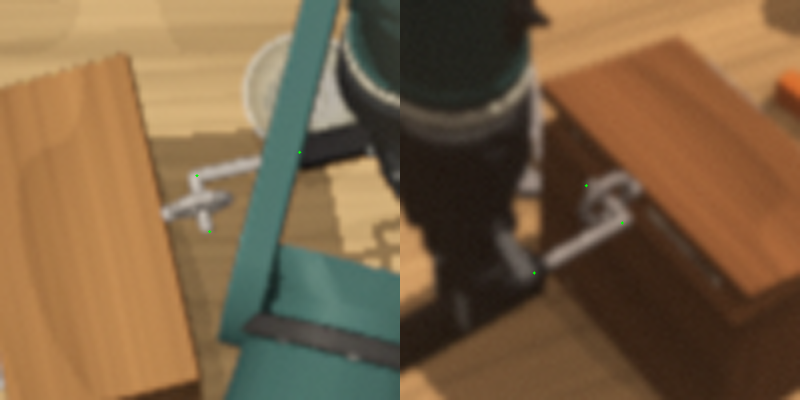

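Emit:
{"method": "send_rows", "body": {"motion": [{"tx":0,"ty":0.25,"tz":0,"ax":0,"ay":0,"az":0,"fingers":1},{"tx":0,"ty":0.3,"tz":0,"ax":0,"ay":0,"az":0,"fingers":1},{"tx":0,"ty":0.35,"tz":0,"ax":0,"ay":0,"az":0,"fingers":1},{"tx":0,"ty":0.35,"tz":0,"ax":0,"ay":0,"az":0,"fingers":1},{"tx":0,"ty":0.2,"tz":0,"ax":0,"ay":0,"az":0,"fingers":1}]}}

```text
time_s: 13.4
ee_pos: [718.9, -128.6, 166.4]
eef_rot: [-1.992, -2.429, 0.0]
ft_force: [-0.3, 0.2, -1.5]
finger_gap: 16.5
```

```bash
python3 w.py 0.19; python3 lid.py g;python3 look.py g
```

```text
hook [-83.4 -37.7 183.5] a' 0.188 d [ -1.1 -37.7   0.2]
t 13.4 pos [ 718.9 -128.6  166.4] head 101.28 F [-0.3  0.2 -1.5] M [-0.07 -0.06 -0.  ] gap 16.5
 d_world [-37.3  -6.3   0. ] turn units [-0.002 -0.001  0.009]  shift units(now) [ 4.600e-02 -1.513e+00 -1.000e-03]  (final) [ 0.044 -1.513 -0.002]
top 2609 lid angle 0.198 z hinge 162.3 z front 185.4
side 1560 lid angle 0.186 z hinge 164.5 z front 186.1
hook est cub [-83.3 -37.4 183.4]
top [[252.3, 122.5], [255.5, 136.4], [277.8, 116.9]] off [203  79]
side [[287.6, 206.6], [278.3, 196.8], [265.5, 219.7]] off [232 151]
```

View pics/both_g.png

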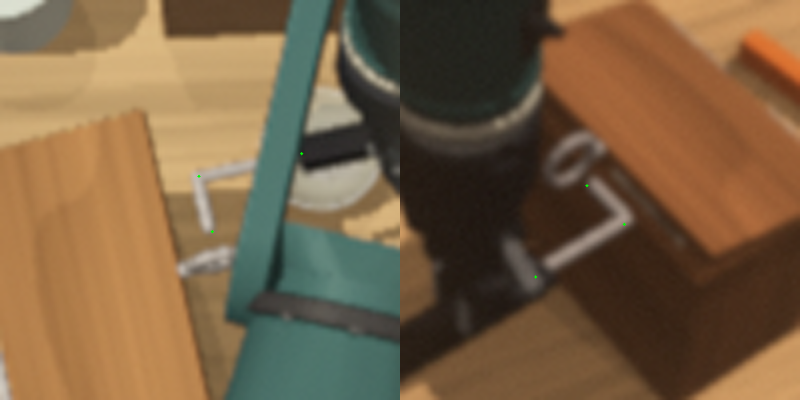

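The hook is free of the ring (tip at side (590,183), ring at (575,160)), and the lid stays at 0.19. Raise, advance and press with the nose.

Emit:
{"method": "send_rows", "body": {"motion": [{"tx":0,"ty":0,"tz":-0.6,"ax":0,"ay":0,"az":0,"fingers":1},{"tx":0,"ty":0,"tz":-0.8,"ax":0,"ay":0,"az":0,"fingers":1},{"tx":0.8,"ty":0,"tz":-0.2,"ax":0,"ay":0,"az":0,"fingers":1},{"tx":1,"ty":0,"tz":0,"ax":0,"ay":0,"az":0,"fingers":1},{"tx":1,"ty":0,"tz":0,"ax":0,"ay":0,"az":0,"fingers":1}]}}

```text
time_s: 14.1
ee_pos: [703.9, -58.9, 208.6]
eef_rot: [1.993, 2.427, 0.002]
ft_force: [0.7, -0.1, -1.6]
finger_gap: 16.4
```

Emit:
{"method": "send_rows", "body": {"motion": [{"tx":0.8,"ty":0,"tz":0,"ax":0,"ay":0,"az":0,"fingers":1},{"tx":0.4,"ty":0,"tz":0.1,"ax":0,"ay":0,"az":0,"fingers":1},{"tx":0,"ty":0,"tz":0.1,"ax":0,"ay":0,"az":0,"fingers":1}]}}

```text
time_s: 14.4
ee_pos: [698.1, -28.9, 202.5]
eef_rot: [1.99, 2.43, 0.001]
ft_force: [0.6, -0.3, -0.3]
finger_gap: 16.5
```

```bash
cat > n.py <<'E'
from station import *
from h import *
s=sense();R=Ro.from_rotvec(s["eef_rot"]).as_matrix()
print("t",s["time_s"],"nose under",tocub(s["ee_pos"]+R@np.array([50,0,-4])).round(1),"F",s["ft_force"].round(1),"M",s["torque"].round(2))
E
python3 n.py; python3 look.py h; python3 lid.py h
```

```text
t 14.4 nose under [-46.5 -54.7 206.5] F [ 0.6 -0.3 -0.3] M [-0.08  0.02 -0.05]
hook est cub [ 18.4 -36.5 219.5]
top [[210.7, 128.1], [213.9, 142.5], [237.2, 122.1]] off [162  85]
side [[321.7, 177.8], [311.8, 168.7], [300.9, 189.8]] off [266 123]
top 888 lid angle 0.2 z hinge 162.1 z front 185.4
side 781 lid angle 0.19 z hinge 164.2 z front 186.3
```

View pics/both_h.png

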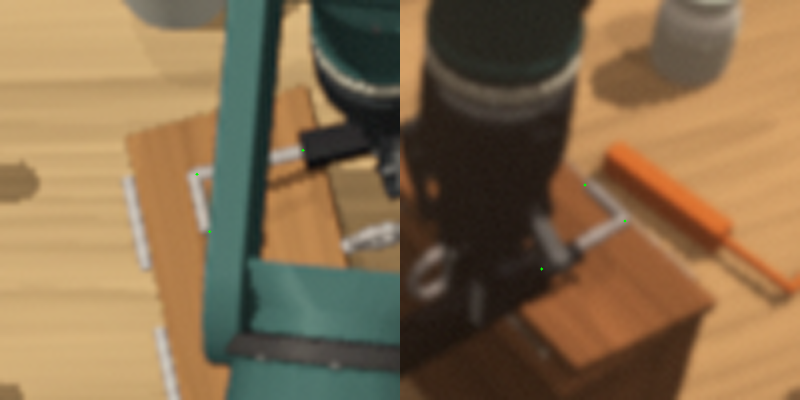

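Emit:
{"method": "send_rows", "body": {"motion": [{"tx":0,"ty":0,"tz":0.2,"ax":0,"ay":0,"az":0,"fingers":1},{"tx":0,"ty":0,"tz":0.2,"ax":0,"ay":0,"az":0,"fingers":1},{"tx":0,"ty":0,"tz":0.16,"ax":0,"ay":0,"az":0,"fingers":1},{"tx":0,"ty":0,"tz":0.12,"ax":0,"ay":0,"az":0,"fingers":1},{"tx":0,"ty":0,"tz":0.1,"ax":0,"ay":0,"az":0,"fingers":1}]}}

```text
time_s: 15.1
ee_pos: [698.2, -31.0, 181.9]
eef_rot: [-1.993, -2.428, 0.001]
ft_force: [1.0, -1.8, 0.2]
finger_gap: 16.6
```

Emit:
{"method": "send_rows", "body": {"motion": [{"tx":0,"ty":0,"tz":0.08,"ax":0,"ay":0,"az":0,"fingers":1},{"tx":0,"ty":0,"tz":0.08,"ax":0,"ay":0,"az":0,"fingers":1},{"tx":0,"ty":0,"tz":0.06,"ax":0,"ay":0,"az":0,"fingers":1}]}}

```text
time_s: 15.4
ee_pos: [698.6, -31.1, 177.5]
eef_rot: [1.992, 2.427, 0.001]
ft_force: [0.2, -1.8, 0.4]
finger_gap: 16.6
```

```bash
python3 n.py; python3 lid.py i
```

```text
t 15.4 nose under [-48.7 -54.9 181.4] F [ 0.2 -1.8  0.4] M [-0.07 -0.01  0.04]
top 869 lid angle 0.161 z hinge 162.3 z front 181.0
side 776 lid angle 0.151 z hinge 164.0 z front 181.5
```

Emit:
{"method": "send_rows", "body": {"motion": [{"tx":0,"ty":0,"tz":0.06,"ax":0,"ay":0,"az":0,"fingers":1},{"tx":0,"ty":0,"tz":0.06,"ax":0,"ay":0,"az":0,"fingers":1},{"tx":0,"ty":0,"tz":0.06,"ax":0,"ay":0,"az":0,"fingers":1}]}}

```text
time_s: 15.8
ee_pos: [698.7, -31.5, 173.7]
eef_rot: [1.992, 2.426, 0.001]
ft_force: [-0.5, -3.1, 4.8]
finger_gap: 16.2
```

```bash
python3 n.py; python3 lid.py j
```

```text
t 15.8 nose under [-49.2 -54.9 177.6] F [-0.5 -3.1  4.8] M [-0.27  0.11  0.04]
top 867 lid angle 0.145 z hinge 162.0 z front 178.7
side 789 lid angle 0.127 z hinge 164.0 z front 178.7
```

Emit:
{"method": "send_rows", "body": {"motion": [{"tx":0,"ty":0,"tz":0.06,"ax":0,"ay":0,"az":0,"fingers":1},{"tx":0,"ty":0,"tz":0.06,"ax":0,"ay":0,"az":0,"fingers":1},{"tx":0,"ty":0,"tz":0.06,"ax":0,"ay":0,"az":0,"fingers":1}]}}

```text
time_s: 16.2
ee_pos: [699.1, -32.2, 170.8]
eef_rot: [1.991, 2.424, 0.001]
ft_force: [-1.2, -5.6, 10.3]
finger_gap: 16.7
```

```bash
python3 n.py; python3 look.py k; python3 lid.py k
```

```text
t 16.2 nose under [-49.9 -55.1 174.6] F [-1.2 -5.6 10.3] M [-0.47  0.26  0.05]
hook est cub [ 15.1 -37.1 187.4]
top [[213.4, 130.8], [216.4, 144.8], [239.1, 125.1]] off [164  87]
side [[319.0, 187.1], [309.4, 178.1], [298.6, 199.0]] off [264 132]
top 867 lid angle 0.117 z hinge 162.1 z front 175.7
side 780 lid angle 0.105 z hinge 164.0 z front 176.0
```

View pics/both_k.png

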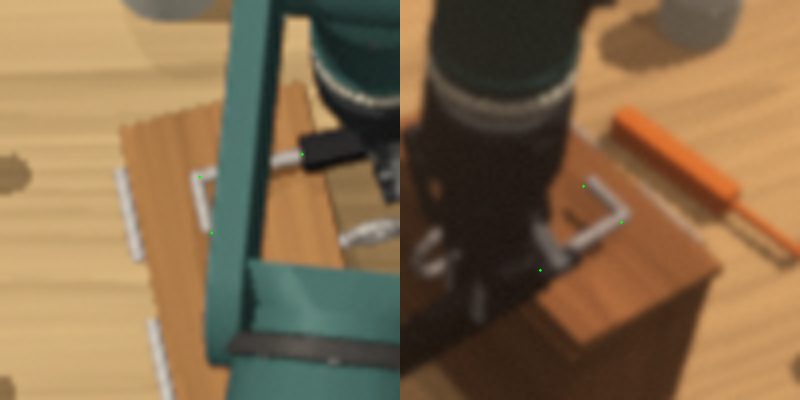

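Emit:
{"method": "send_rows", "body": {"motion": [{"tx":-0.06,"ty":0,"tz":0.04,"ax":0,"ay":0,"az":0,"fingers":1},{"tx":-0.06,"ty":0,"tz":0.04,"ax":0,"ay":0,"az":0,"fingers":1}]}}

```text
time_s: 16.6
ee_pos: [699.3, -32.9, 168.8]
eef_rot: [1.992, 2.428, 0.005]
ft_force: [-1.8, 1.5, 9.0]
finger_gap: 16.6
```

```bash
python3 n.py; python3 lid.py l
```

```text
t 16.6 nose under [-50.6 -55.1 172.8] F [-1.8  1.5  9. ] M [ 0.68  0.47 -0.01]
top 890 lid angle 0.112 z hinge 161.9 z front 174.8
side 762 lid angle 0.088 z hinge 164.3 z front 174.4
```

Emit:
{"method": "send_rows", "body": {"motion": [{"tx":0,"ty":0,"tz":0.05,"ax":0,"ay":0,"az":0,"fingers":1},{"tx":-0.02,"ty":0,"tz":0.05,"ax":0,"ay":0,"az":0,"fingers":1}]}}

```text
time_s: 16.9
ee_pos: [699.4, -33.3, 165.9]
eef_rot: [1.991, 2.429, 0.005]
ft_force: [-1.3, 0.1, 7.4]
finger_gap: 16.0
```

```bash
python3 n.py; python3 lid.py m
```

```text
t 16.9 nose under [-51.  -55.1 170. ] F [-1.3  0.1  7.4] M [0.46 0.33 0.08]
top 884 lid angle 0.085 z hinge 162.0 z front 171.8
side 783 lid angle 0.062 z hinge 163.9 z front 171.1
```

Emit:
{"method": "send_rows", "body": {"motion": [{"tx":0,"ty":0,"tz":0.05,"ax":0,"ay":0,"az":0,"fingers":1},{"tx":-0.02,"ty":0,"tz":0.05,"ax":0,"ay":0,"az":0,"fingers":1}]}}

```text
time_s: 17.2
ee_pos: [699.2, -33.8, 161.2]
eef_rot: [-1.992, -2.429, -0.002]
ft_force: [0.0, 1.4, 1.1]
finger_gap: 16.4
```

```bash
python3 n.py; python3 lid.py n
```

```text
t 17.2 nose under [-51.5 -54.9 165.3] F [0.  1.4 1.1] M [ 0.32 -0.01  0.04]
top 888 lid angle 0.037 z hinge 162.0 z front 166.3
side 825 lid angle 0.012 z hinge 163.8 z front 165.2
```

Past the catch (force fell from 7 to 1 N). Pressing the last few mm home.

Emit:
{"method": "send_rows", "body": {"motion": [{"tx":0,"ty":0,"tz":0.05,"ax":0,"ay":0,"az":0,"fingers":1},{"tx":0,"ty":0,"tz":0.05,"ax":0,"ay":0,"az":0,"fingers":1}]}}

```text
time_s: 17.5
ee_pos: [698.8, -34.8, 157.8]
eef_rot: [-1.992, -2.428, 0.001]
ft_force: [-0.9, 0.3, 2.3]
finger_gap: 16.2
```

```bash
python3 n.py; python3 lid.py o
```

```text
t 17.5 nose under [-52.4 -54.3 161.8] F [-0.9  0.3  2.3] M [0.17 0.2  0.01]
top 913 lid angle 0.011 z hinge 162.0 z front 163.3
side 845 lid angle 0.0 z hinge 163.4 z front 163.5
```

Emit:
{"method": "send_rows", "body": {"motion": [{"tx":0,"ty":0,"tz":0.05,"ax":0,"ay":0,"az":0,"fingers":1},{"tx":0,"ty":0,"tz":0.03,"ax":0,"ay":0,"az":0,"fingers":1}]}}

```text
time_s: 17.8
ee_pos: [699.1, -35.0, 157.4]
eef_rot: [1.993, 2.428, 0.0]
ft_force: [-2.2, -0.3, 4.9]
finger_gap: 16.2
```

```bash
python3 n.py; python3 lid.py p
```

```text
t 17.8 nose under [-52.6 -54.5 161.3] F [-2.2 -0.3  4.9] M [0.23 0.43 0.05]
top 906 lid angle 0.013 z hinge 162.0 z front 163.4
side 833 lid angle -0.001 z hinge 163.5 z front 163.5
```

Emit:
{"method": "send_rows", "body": {"motion": [{"tx":0,"ty":0,"tz":0.05,"ax":0,"ay":0,"az":0,"fingers":1},{"tx":0,"ty":0,"tz":0.0,"ax":0,"ay":0,"az":0,"fingers":1}]}}

```text
time_s: 18.1
ee_pos: [699.2, -35.1, 157.0]
eef_rot: [1.992, 2.427, 0.001]
ft_force: [-2.6, -1.1, 8.1]
finger_gap: 16.4
```

```bash
python3 n.py; python3 look.py q; python3 lid.py q
```

```text
t 18.1 nose under [-52.8 -54.6 161. ] F [-2.6 -1.1  8.1] M [0.26 0.63 0.15]
hook est cub [ 12.2 -36.6 173.9]
top [[215.1, 132.1], [218.2, 145.9], [240.5, 126.5]] off [166  88]
side [[317.1, 191.0], [307.7, 182.0], [297.0, 203.0]] off [262 136]
top 922 lid angle 0.013 z hinge 161.9 z front 163.4
side 836 lid angle -0.002 z hinge 163.6 z front 163.3
```

View pics/both_q.png

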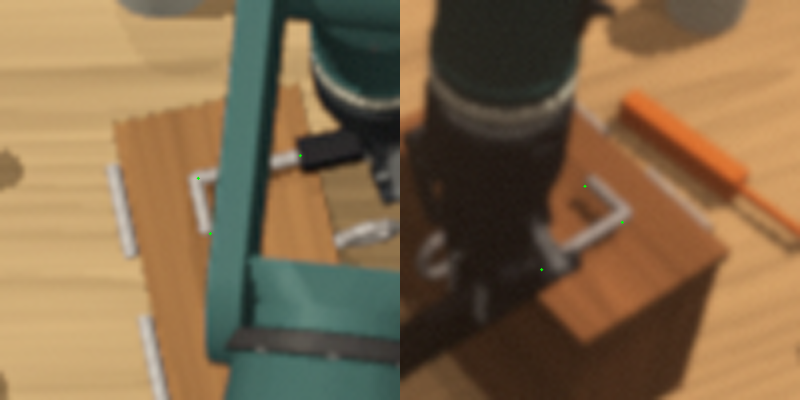

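Lid flat and stopped against the stop (8 N, no further travel). Lifting off and backing away.

Emit:
{"method": "send_rows", "body": {"motion": [{"tx":0,"ty":0,"tz":-0.2,"ax":0,"ay":0,"az":0,"fingers":1},{"tx":0,"ty":0,"tz":-0.6,"ax":0,"ay":0,"az":0,"fingers":1},{"tx":0,"ty":0,"tz":-1,"ax":0,"ay":0,"az":0,"fingers":1},{"tx":-0.4,"ty":0,"tz":-1,"ax":0,"ay":0,"az":0,"fingers":1},{"tx":-0.9,"ty":0,"tz":-0.6,"ax":0,"ay":0,"az":0,"fingers":1}]}}

```text
time_s: 18.8
ee_pos: [706.4, -65.3, 243.5]
eef_rot: [1.987, 2.429, 0.004]
ft_force: [0.4, -0.4, -0.1]
finger_gap: 16.2
```

Emit:
{"method": "send_rows", "body": {"motion": [{"tx":-1,"ty":0,"tz":0,"ax":0,"ay":0,"az":0,"fingers":1},{"tx":-1,"ty":0,"tz":0,"ax":0,"ay":0,"az":0,"fingers":1},{"tx":-1,"ty":0,"tz":0,"ax":0,"ay":0,"az":0,"fingers":1},{"tx":-1,"ty":0,"tz":0,"ax":0,"ay":0,"az":0,"fingers":1},{"tx":-1,"ty":0,"tz":0,"ax":0,"ay":0,"az":0,"fingers":1}]}}

```text
time_s: 19.3
ee_pos: [730.2, -190.4, 240.1]
eef_rot: [1.993, 2.428, -0.0]
ft_force: [-0.4, 0.3, -0.8]
finger_gap: 16.0
```

```bash
python3 lid.py r; python3 look.py r; python3 - <<'E'
from station import *
from h import *
plan(sense(),[508.9,-242.5,150],-17.95)
E
```

```text
top 2481 lid angle 0.001 z hinge 162.1 z front 162.2
side 2110 lid angle -0.002 z hinge 163.5 z front 163.3
hook est cub [-149.1  -36.5  255.7]
top [[279.7, 108.6], [283.2, 123.4], [307.0, 102.7]] off [231  65]
side [[265.9, 200.2], [256.2, 189.6], [240.6, 214.3]] off [210 144]
t 19.5 pos [ 729.9 -189.9  239.5] head 101.19 F [ 0.8  0.7 -0.9] M [0.03 0.06 0.03] gap 16.4
 d_world [-221.   -52.6  -89.5] turn units [-9.0000e-03  1.0000e-03  1.4892e+01]  shift units(now) [-0.354 -9.08   3.587]  (final) [-7.763  4.728  3.582]
```

View pics/both_r.png

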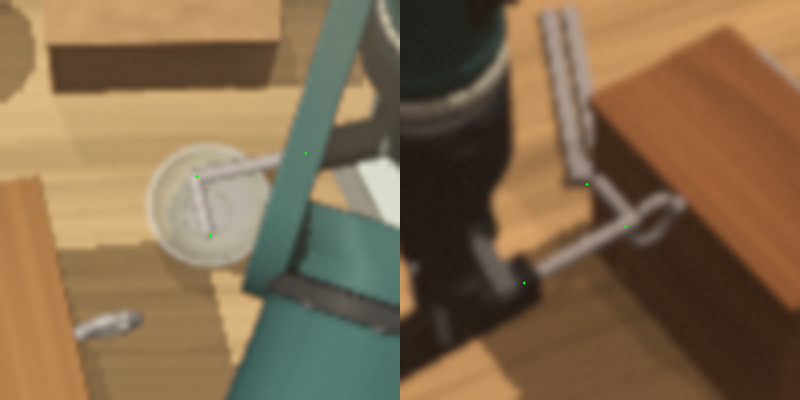

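Emit:
{"method": "send_rows", "body": {"motion": [{"tx":0,"ty":-1,"tz":0,"ax":0,"ay":0,"az":0,"fingers":1},{"tx":0,"ty":-1,"tz":0,"ax":0,"ay":0,"az":0,"fingers":1},{"tx":0,"ty":-1,"tz":0,"ax":0,"ay":0,"az":0,"fingers":1},{"tx":0,"ty":-1,"tz":0,"ax":0,"ay":0,"az":0,"fingers":1},{"tx":0,"ty":-1,"tz":0,"ax":0,"ay":0,"az":0,"fingers":1}]}}

```text
time_s: 20.0
ee_pos: [606.4, -212.3, 240.8]
eef_rot: [1.99, 2.43, 0.001]
ft_force: [-0.8, 0.4, -1.1]
finger_gap: 16.3
```

Emit:
{"method": "send_rows", "body": {"motion": [{"tx":0,"ty":-1,"tz":0,"ax":0,"ay":0,"az":0,"fingers":1},{"tx":0,"ty":-1,"tz":0,"ax":0,"ay":0,"az":0,"fingers":1},{"tx":0,"ty":-1,"tz":0,"ax":0,"ay":0,"az":0,"fingers":1},{"tx":-0.3,"ty":-1,"tz":0,"ax":0,"ay":0,"az":0,"fingers":1},{"tx":0,"ty":0,"tz":0,"ax":0,"ay":0,"az":1,"fingers":1}]}}

```text
time_s: 20.5
ee_pos: [508.6, -240.4, 241.6]
eef_rot: [2.162, 2.278, -0.001]
ft_force: [0.1, -0.1, 0.2]
finger_gap: 16.4
```

Emit:
{"method": "send_rows", "body": {"motion": [{"tx":0,"ty":0,"tz":0,"ax":0,"ay":0,"az":1,"fingers":1},{"tx":0,"ty":0,"tz":0,"ax":0,"ay":0,"az":1,"fingers":1},{"tx":0,"ty":0,"tz":0,"ax":0,"ay":0,"az":1,"fingers":1},{"tx":0,"ty":0,"tz":0,"ax":0,"ay":0,"az":1,"fingers":1},{"tx":0,"ty":0,"tz":0,"ax":0,"ay":0,"az":1,"fingers":1}]}}

```text
time_s: 21.0
ee_pos: [510.9, -239.1, 240.9]
eef_rot: [2.811, 1.402, 0.001]
ft_force: [-0.1, -0.5, -2.0]
finger_gap: 16.6
```

Emit:
{"method": "send_rows", "body": {"motion": [{"tx":0,"ty":0,"tz":0,"ax":0,"ay":0,"az":1,"fingers":1},{"tx":0,"ty":0,"tz":0,"ax":0,"ay":0,"az":1,"fingers":1},{"tx":0,"ty":0,"tz":0,"ax":0,"ay":0,"az":1,"fingers":1},{"tx":0,"ty":0,"tz":0,"ax":0,"ay":0,"az":1,"fingers":1},{"tx":0,"ty":0,"tz":0,"ax":0,"ay":0,"az":1,"fingers":1}]}}

```text
time_s: 21.5
ee_pos: [510.9, -239.1, 240.8]
eef_rot: [3.121, 0.356, 0.001]
ft_force: [0.1, -0.2, -0.1]
finger_gap: 16.7
```

Emit:
{"method": "send_rows", "body": {"motion": [{"tx":0,"ty":0,"tz":0.7,"ax":0,"ay":0,"az":1,"fingers":1},{"tx":0,"ty":0,"tz":0.7,"ax":0,"ay":0,"az":1,"fingers":1},{"tx":0,"ty":0,"tz":0.7,"ax":0,"ay":0,"az":1,"fingers":1},{"tx":0,"ty":0,"tz":0.7,"ax":0,"ay":0,"az":0.9,"fingers":1},{"tx":0,"ty":0,"tz":0.7,"ax":0,"ay":0,"az":0,"fingers":1}]}}

```text
time_s: 22.0
ee_pos: [511.0, -239.1, 152.7]
eef_rot: [-3.103, 0.49, -0.002]
ft_force: [0.4, -0.2, -1.4]
finger_gap: 16.3
```

```bash
python3 look.py s; python3 - <<'E'
from station import *
from h import *
s=sense();plan(s,[508.9,-242.5,90],-17.95)
R=Ro.from_rotvec(s["eef_rot"]).as_matrix()
for n in("top","side"):
    c=load(n+"_s.npz");P=cloud(c);im=c["pixels"].astype(int)
    q=(P-s["ee_pos"])@R; q=np.stack([q[...,0],-q[...,1],-q[...,2]-4],-1)
    for lo,hi in((52,65),(65,80),(80,95),(95,110),(110,122)):
        m=(q[...,0]>lo)&(q[...,0]<hi)&(abs(q[...,1])<9)&(abs(q[...,2]-13)<22)
        print(n,lo,m.sum(),np.median(q[m],0).round(1) if m.sum() else "")
    m=(q[...,0]>105)&(q[...,0]<125)&(q[...,1]>8)&(q[...,1]<40)&(abs(q[...,2]-13)<22);print("finger",m.sum(),np.percentile(q[m],[5,50,95],axis=0).round(1).tolist())
    m=(q[...,0]>12)&(q[...,0]<50)&(abs(q[...,1])<14)&(abs(q[...,2]-26)<12);print("handle top",m.sum(),np.percentile(q[m],[5,50,95],axis=0).round(1).tolist())
E
```

```text
hook est cub [-306.7   60.4  169.8]
top [[356.9, 151.0], [342.9, 146.9], [350.1, 175.7]] off [299  98]
side [[172.8, 222.4], [188.5, 221.1], [173.7, 200.3]] off [130 171]
t 22.1 pos [ 509.3 -238.3  150. ] head -17.85 F [-1.1  0.8 -1.5] M [-0.01  0.    0.04] gap 16.6
 d_world [ -0.4  -4.2 -60. ] turn units [-0.012  0.04   0.012]  shift units(now) [0.051 0.167 2.399]  (final) [0.038 0.163 2.399]
top 52 0 
top 65 0 
top 80 0 
top 95 0 
top 110 8 [117.    6.   18.7]
finger 35 [[113.5, 9.9, 14.9], [116.8, 20.5, 19.5], [120.7, 33.1, 22.9]]Traceback (most recent call last):
  File "<stdin>", line 12, in <module>
    return _quantile_unchecked(
        a, q, axis, out, overwrite_input, method, keepdims, weights)
    return _ureduce(a,
                    func=_quantile_ureduce_func,
    ...<5 lines>...
                    overwrite_input=overwrite_input,
                    method=method)
    r = func(a, **kwargs)
    result = _quantile(arr,
                       quantiles=q,
    ...<2 lines>...
                       out=out,
                       weights=wgt)
    slices_having_nans = np.isnan(arr[-1, ...])
                                  ~~~^^^^^^^^^
IndexError: index -1 is out of bounds for axis 0 with size 0
```

View pics/both_s.png

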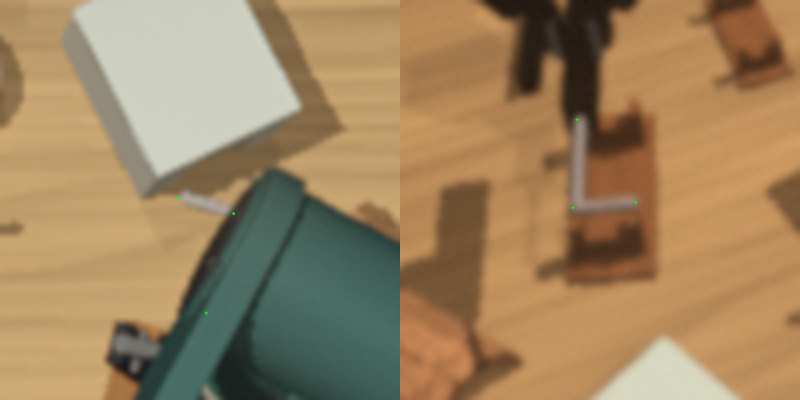

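```bash
cat > pz.py <<'E'
from station import *
from h import *
c0=capture("side");s=sense();plan(s,[508.9,-242.5,90],-17.95)
R=Ro.from_rotvec(s["eef_rot"]).as_matrix()
for n,c in(("top",capture("top")),("side",capture("side"))):
    P=cloud(c)
    q=(P-s["ee_pos"])@R; q=np.stack([q[...,0],-q[...,1],-q[...,2]-4],-1)
    for lo,hi in((52,65),(65,80),(80,95),(95,110)):
        m=(q[...,0]>lo)&(q[...,0]<hi)&(abs(q[...,1])<9)&(abs(q[...,2]-13)<22)
        if m.sum(): print(n,lo,m.sum(),np.median(q[m],0).round(1))
    m=(q[...,0]>105)&(q[...,0]<125)&(q[...,1]>8)&(q[...,1]<40)&(abs(q[...,2]-13)<22)
    if m.sum():print("finger",m.sum(),np.percentile(q[m],[5,50,95],axis=0).round(1).tolist())
E
python3 pz.py
```

```text
t 22.15 pos [ 510.1 -239.   151.8] head -17.86 F [ 0.3 -0.2 -2.1] M [-0.03  0.02  0.01] gap 16.5
 d_world [ -1.2  -3.5 -61.8] turn units [-0.006  0.019  0.012]  shift units(now) [0.006 0.151 2.472]  (final) [-0.     0.148  2.472]
finger 34 [[111.7, 9.1, 11.6], [114.8, 21.4, 15.8], [118.3, 33.3, 19.4]]
side 52 13 [58.5  2.  19.4]
side 65 20 [72.4  1.  18.1]
side 80 21 [87.8  2.4 18.5]
side 95 18 [102.    0.9  18. ]
finger 41 [[112.7, 10.3, 15.1], [116.7, 21.6, 17.9], [119.6, 33.3, 20.2]]
```

Pole level and unslipped in the hand (rod at 18 mm all along). Lowering onto the rest.

Emit:
{"method": "send_rows", "body": {"motion": [{"tx":0,"ty":0.15,"tz":0.6,"ax":0,"ay":0,"az":0.01,"fingers":1},{"tx":0,"ty":0,"tz":0.8,"ax":0,"ay":0,"az":0,"fingers":1},{"tx":0,"ty":0,"tz":0.8,"ax":0,"ay":0,"az":0,"fingers":1},{"tx":0,"ty":0,"tz":0.8,"ax":0,"ay":0,"az":0,"fingers":1},{"tx":0,"ty":0,"tz":0.6,"ax":0,"ay":0,"az":0,"fingers":1}]}}

```text
time_s: 22.75
ee_pos: [509.0, -244.1, 61.2]
eef_rot: [-3.102, 0.493, 0.001]
ft_force: [0.5, 0.3, -2.0]
finger_gap: 16.4
```

```bash
python3 - <<'E'
from station import *
from h import *
plan(sense(),[508.9,-242.5,26.4],-17.95)
c=capture("side");crop(c,120,130,280,250,5,"pics/s9.png")
E
```

```text
t 22.75 pos [ 509.  -244.1   61.2] head -18.05 F [ 0.5  0.3 -2. ] M [ 0.06  0.05 -0.01] gap 16.4
 d_world [ -0.1   1.6 -34.8] turn units [-0.001  0.006 -0.012]  shift units(now) [-0.024 -0.06   1.394]  (final) [-0.025 -0.06   1.394]
```

View pics/s9.png

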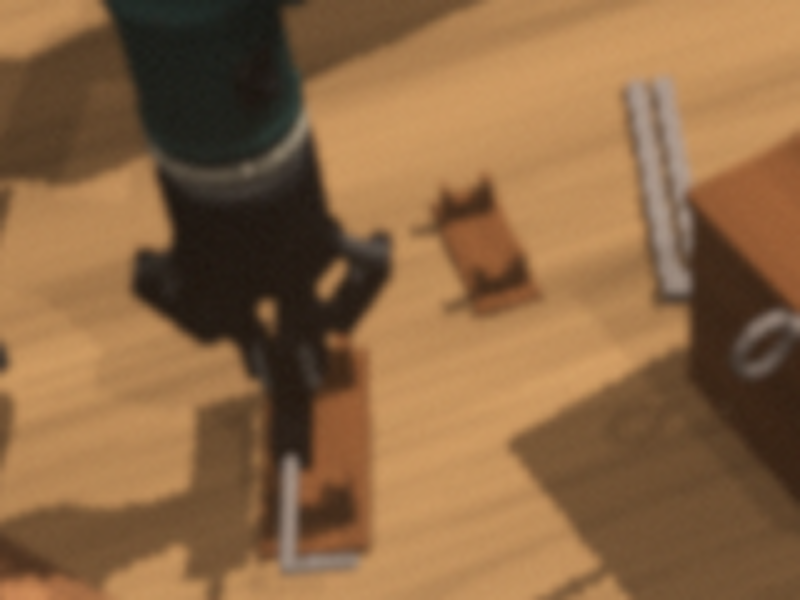

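Emit:
{"method": "send_rows", "body": {"motion": [{"tx":-0.02,"ty":-0.05,"tz":0.2,"ax":0,"ay":0,"az":0,"fingers":1},{"tx":0,"ty":0,"tz":0.4,"ax":0,"ay":0,"az":0,"fingers":1},{"tx":0,"ty":0,"tz":0.3,"ax":0,"ay":0,"az":0,"fingers":1},{"tx":0,"ty":0,"tz":0.2,"ax":0,"ay":0,"az":0,"fingers":1},{"tx":0,"ty":0,"tz":0.1,"ax":0,"ay":0,"az":0,"fingers":1}]}}

```text
time_s: 23.3
ee_pos: [509.2, -242.7, 32.2]
eef_rot: [-3.103, 0.492, 0.001]
ft_force: [-1.0, -0.1, -0.5]
finger_gap: 16.5
```

```bash
python3 - <<'E'
from station import *
from h import *
plan(sense(),[508.9,-242.5,26.4],-17.95)
E
```

```text
t 23.3 pos [ 509.2 -242.7   32.2] head -18.03 F [-1.  -0.1 -0.5] M [ 0.03 -0.02  0.05] gap 16.5
 d_world [-0.3  0.2 -5.8] turn units [-0.     0.004 -0.011]  shift units(now) [-0.015 -0.004  0.234]  (final) [-0.015 -0.004  0.234]
```

Emit:
{"method": "send_rows", "body": {"motion": [{"tx":-0.01,"ty":0,"tz":0.08,"ax":0,"ay":0,"az":0,"fingers":1},{"tx":0,"ty":0,"tz":0.08,"ax":0,"ay":0,"az":0,"fingers":1},{"tx":0,"ty":0,"tz":0.06,"ax":0,"ay":0,"az":0,"fingers":1},{"tx":0,"ty":0,"tz":0,"ax":0,"ay":0,"az":0,"fingers":1}]}}

```text
time_s: 23.7
ee_pos: [509.2, -242.7, 27.2]
eef_rot: [3.103, -0.492, 0.0]
ft_force: [0.2, 0.2, -2.1]
finger_gap: 16.5
```

```bash
python3 - <<'E'
from station import *
from h import *
plan(sense(),[508.9,-242.5,26.4],-17.95)
E
```

```text
t 23.7 pos [ 509.2 -242.7   27.2] head -18.03 F [ 0.2  0.2 -2.1] M [-0.01 -0.01  0.01] gap 16.5
 d_world [-0.3  0.2 -0.8] turn units [ 0.    -0.    -0.011]  shift units(now) [-0.013 -0.005  0.033]  (final) [-0.013 -0.005  0.033]
```

Emit:
{"method": "send_rows", "body": {"motion": [{"tx":0,"ty":0,"tz":0.04,"ax":0,"ay":0,"az":0,"fingers":1},{"tx":0,"ty":0,"tz":0.03,"ax":0,"ay":0,"az":0,"fingers":1},{"tx":0,"ty":0,"tz":0,"ax":0,"ay":0,"az":0,"fingers":1}]}}

```text
time_s: 24.0
ee_pos: [509.4, -242.9, 26.4]
eef_rot: [3.102, -0.492, 0.001]
ft_force: [-1.5, -0.1, 3.7]
finger_gap: 16.4
```

```bash
python3 - <<'E'
from station import *
from h import *
plan(sense(),[508.9,-242.5,26.4],-17.95)
E
```

```text
t 24.0 pos [ 509.4 -242.9   26.4] head -18.03 F [-1.5 -0.1  3.7] M [ 0.15  0.27 -0.04] gap 16.4
 d_world [-0.5  0.4  0. ] turn units [ 0.002 -0.006 -0.01 ]  shift units(now) [-0.024 -0.007 -0.001]  (final) [-0.024 -0.008 -0.001]
```

Seated at the original height with contact. Opening.

Emit:
{"method": "send_rows", "body": {"motion": [{"tx":0,"ty":0,"tz":0,"ax":0,"ay":0,"az":0,"fingers":0.6},{"tx":0,"ty":0,"tz":0,"ax":0,"ay":0,"az":0,"fingers":0.5},{"tx":0,"ty":0,"tz":0,"ax":0,"ay":0,"az":0,"fingers":0.4},{"tx":0,"ty":0,"tz":0,"ax":0,"ay":0,"az":0,"fingers":0},{"tx":0,"ty":0,"tz":0,"ax":0,"ay":0,"az":0,"fingers":-0.5}], "newtons": 20}}

```text
time_s: 24.5
ee_pos: [509.1, -242.7, 25.3]
eef_rot: [-3.103, 0.492, 0.0]
ft_force: [0.2, 1.1, 0.4]
finger_gap: 53.7
```

Emit:
{"method": "send_rows", "body": {"motion": [{"tx":0,"ty":0,"tz":0,"ax":0,"ay":0,"az":0,"fingers":-0.9},{"tx":0,"ty":0,"tz":0,"ax":0,"ay":0,"az":0,"fingers":-0.9},{"tx":0,"ty":0,"tz":0,"ax":0,"ay":0,"az":0,"fingers":-0.9},{"tx":0,"ty":0,"tz":-0.3,"ax":0,"ay":0,"az":0,"fingers":-0.9},{"tx":0,"ty":0,"tz":-0.8,"ax":0,"ay":0,"az":0,"fingers":-0.9}]}}

```text
time_s: 25.0
ee_pos: [507.6, -241.8, 51.4]
eef_rot: [-3.101, 0.492, 0.007]
ft_force: [0.4, -1.1, -0.0]
finger_gap: 81.2
```

Emit:
{"method": "send_rows", "body": {"motion": [{"tx":0,"ty":0,"tz":-1,"ax":0,"ay":0,"az":0,"fingers":-0.9},{"tx":0,"ty":0,"tz":-1,"ax":0,"ay":0,"az":0,"fingers":-0.9},{"tx":0,"ty":0,"tz":-1,"ax":0,"ay":0,"az":0,"fingers":-0.9},{"tx":0,"ty":0,"tz":-1,"ax":0,"ay":0,"az":0,"fingers":-0.9},{"tx":0,"ty":0,"tz":-1,"ax":0,"ay":0,"az":0,"fingers":-0.9}]}}

```text
time_s: 25.5
ee_pos: [509.2, -242.7, 179.9]
eef_rot: [3.102, -0.492, 0.001]
ft_force: [0.4, 1.0, 0.3]
finger_gap: 80.9
```

Emit:
{"method": "send_rows", "body": {"motion": [{"tx":-1,"ty":0.8,"tz":-0.2,"ax":0,"ay":0,"az":0,"fingers":-0.9},{"tx":-1,"ty":0.8,"tz":-0.2,"ax":0,"ay":0,"az":0,"fingers":-0.9},{"tx":-1,"ty":0.8,"tz":-0.2,"ax":0,"ay":0,"az":0,"fingers":-0.9},{"tx":-1,"ty":0.8,"tz":-0.2,"ax":0,"ay":0,"az":0,"fingers":-0.9},{"tx":-1,"ty":0.8,"tz":-0.2,"ax":0,"ay":0,"az":0,"fingers":-0.9}]}}

```text
time_s: 26.0
ee_pos: [358.2, -299.4, 204.0]
eef_rot: [3.102, -0.492, 0.001]
ft_force: [1.0, -0.6, 0.8]
finger_gap: 81.0
```

Emit:
{"method": "send_rows", "body": {"motion": [{"tx":-0.8,"ty":0.8,"tz":0,"ax":0,"ay":0,"az":0,"fingers":-0.9},{"tx":-0.8,"ty":0.8,"tz":0,"ax":0,"ay":0,"az":0,"fingers":-0.9},{"tx":-0.8,"ty":0.8,"tz":0,"ax":0,"ay":0,"az":0,"fingers":-0.9},{"tx":-0.8,"ty":0.8,"tz":0,"ax":0,"ay":0,"az":0,"fingers":-0.9},{"tx":0,"ty":0,"tz":0,"ax":0,"ay":0,"az":0,"fingers":-0.9}]}}

```text
time_s: 26.5
ee_pos: [256.3, -351.6, 203.8]
eef_rot: [3.1, -0.499, -0.0]
ft_force: [-0.1, -0.3, -0.5]
finger_gap: 81.0
```

```bash
python3 lid.py z; python3 - <<'E'
from station import *
from h import *
s=sense();print(s["time_s"],s["ee_pos"].round(),s["ft_force"].round(1))
for n in("top","side"):
    a=load(n+"0.npz");c=load(n+"_z.npz")
    cv2.imwrite(f"pics/{n}_z.png",cv2.cvtColor(c["pixels"],cv2.COLOR_RGB2BGR))
    P=cloud(c);im=c["pixels"].astype(int)
    blk=(im.max(-1)<50)&(P[...,2]>48)&(P[...,2]<64)&(abs(P[...,0]-530)<90)&(abs(P[...,1]+245)<60)
    Q=P[blk][:,:2];print(n,"pole",len(Q),cv2.minAreaRect(Q.astype(np.float32)),P[blk][:,2].mean())
    d=np.abs(c["pixels"].astype(int)-a["pixels"]).max(-1);cv2.imwrite(f"pics/{n}_diff.png",np.clip(d*3,0,255).astype(np.uint8))
E
python3 -c "
import cv2,numpy as np
cv2.imwrite('pics/fin.png',cv2.resize(np.vstack([np.hstack([cv2.imread(f'pics/{n}_z.png'),cv2.imread(f'pics/{n}_diff.png')]) for n in('top','side')]),(800,600)))"
```

```text
top 2494 lid angle 0.001 z hinge 162.2 z front 162.3
side 2127 lid angle 0.0 z hinge 163.4 z front 163.5
26.6 [ 258. -351.  204.] [ 0.5  0.3 -0.6]
top pole 304 ((500.17364501953125, -239.8321533203125), (20.488882064819336, 117.00822448730469), 71.2763442993164) 56.019773739979215
side pole 180 ((505.1277770996094, -239.34014892578125), (18.930204391479492, 111.1760025024414), 71.52373504638672) 57.18200669732016
```

View pics/fin.png

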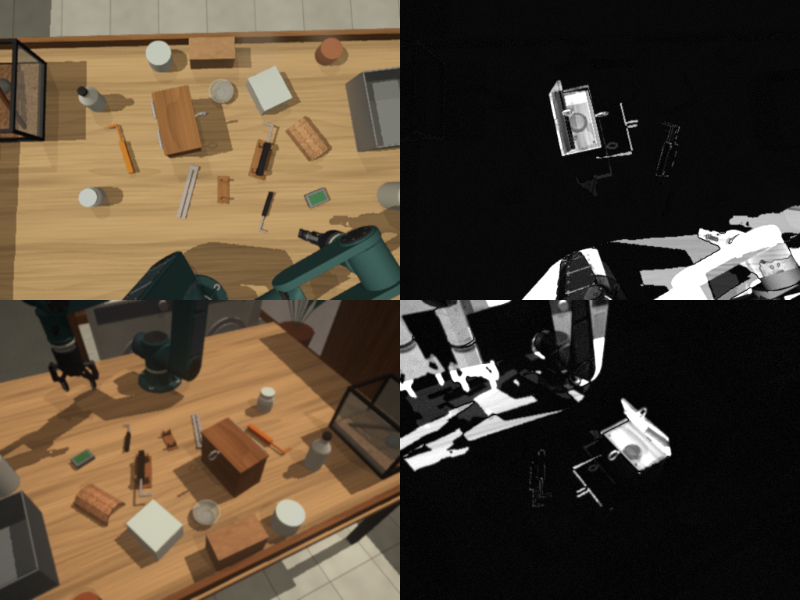

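Everything checks out. In the pictures the cubby is shut at (178,120) and the pole is back in its rest at (263,150). The difference images show changes only at the lid, its shadow, the arm, and a faint edge on the pole.

```bash
python3 -c "
from station import *
print(close_job())"
```

```text
the job is handed in; nothing more can be done
None
```

The lid is shut with its catch snapped, the pole is back in its rest, and the job was handed in at about 26.6 s. No verdict was given.

**What I did:**
- Took the black pole from the larger rest and put its hook through the lid's ring.
- Swung the lid slowly from about 1.20 down to 0.19 rad and unhooked.
- Pressed the lid's front edge with the handle's nose. The load peaked near 11–12 N at the sampled readings, somewhat above the 6 N you gave, because the pole was also rubbing on the edge. The force then fell to about 1 N as the catch clicked over.
- Pressed on to the stop, with about 8 N and almost no further movement, then laid the pole back, let go and moved clear.

**Last checks:**
- **Lid:** both cameras read it at 0.00 rad, with its top level at 162–163 mm. While the pole was still pressing, the top camera read about 0.013 rad against 0.00 from the side. They agreed once the view was clear.
- **Pole:** it lies within about 1–2 mm and roughly 1° of its first pose, at the same height.
- **Other things:** comparing pictures from before and after shows no movement of any bystander.

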